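Pack the gauge case and fold its rule shut

ROBOT

A 6-joint arm with a two-finger parallel gripper is mounted at the origin on a cart in front of the work surface, level with it; the furniture and walls round the work are solid. World frame = base frame: x ahead of the robot, y to its left, z up, the work surface at z = 0. Lengths are in mm, angles in rad, forces in N, time in s.
With the tool pointing down it reaches from about 350 to 875 mm from the base axis. Payload 4.2 kg.
Tool frame: the origin (TCP) lies at the very end of the fingers, on their centre line; the grasp point (between the pads) lies 19 mm behind it; z points along the fingers, y is the line along which they close (so a half turn about z gives the same grasp; the last joint's range is limited). The gripper opens to 85 mm and grips with 20 to 120 N. Pads are 22 mm wide; open, the fingers measure 114 mm over their backs; the gripper's body (76 mm by 85 mm) begins 54 mm behind the grasp point. The pads swing forward as they close: fully open they stand 13 mm farther back than shut.
Start: joints at [1.59, 0.385, 0.008, 0, -1.194, -0.259], TCP at [148.411, 607.102, 231.312] pointing down, gripper open.
Joint ranges: [-3.14, 3.14], [-1.21, 2.06], [-1.07, 1.41], [-3.16, 2.05], [-2.99, -0.16], [-3.1, 3.1]. Speed limits (rad/s): [2.79, 2.79, 3.14, 3.14, 3.14, 3.14].

INTERFACE

Orientations are given as a unit quaternion [x, y, z, w].
In Python, from bench import read_state, get_image, camera_model, job_done gives the robot as it stands.
- The arm moves only by the shell command python3 -m handwheel 'ROWS'. ROWS is JSON, a list of rows, each a list of 7 numbers: the shift along the tool's x, y, z in m, then the turn, a rotation vector about the tool's x, y, z in rad, then the gripper's target within -1 to 1 (fully open at 1, half-way at 0, shut at -1). In form: [[dx, dy, dz, wx, wy, wz, jaw], ...]. A call has 1 to 10 rows; each row is the pose to reach, as a shift and turn from the pose commanded when the call began, along the tool's axes at that moment; what a row does not reach only later rows make up. A row lasts 1/8 s, in which the tool goes at most 62.5 mm and 10.7 degrees, less where a joint would pass 70% of its speed; a pose out of reach is approached as far as the arm can. A call with a gripper value outside its range is refused whole. The fingers move at their own pace and stop on an object; the grip force is fixed at half the most. Time passes only in rows, so rows that repeat a pose let the fingers close. It gives the time, the measured TCP pose, the force, the opening and the grip force at its end, in the units of the state.
- read_state(): the state, without advancing time (a new reading comes with each control period).
- get_image(name): name is "scene" or "top" or "wrist"; returns (picture, depth): 384x512x3 uint8, blue, green, red; 384x512 float32, mm along the optical axis (not along the pixel's ray), 0 where there is no reading.
- camera_model(name): a dict with "K" (3x3 intrinsics, pixels), "rvec" (rotation vector, rad) and "tvec" (3), from world to camera coordinates, as OpenCV has them; the wrist camera has in their place "hand_eye" (4x4, takes a point from camera to tool coordinates, whose origin is the TCP and whose axes are the flange's). Camera axes: x right, y down, z forward; pixel columns grow to the right and rows downward; lengths in mm; the calibration is good to about 2 mm. A picture is of the moment at which its call begins: read the wrist's pose just before it. camera_model takes no time and is no camera call.
- job_done(): hands the job in; it is judged then, once.
The state is a dict: "clock": time; "joints": joint angles; "joint_vel": joint speeds; "joint_efforts": joint torques, N m; "position": TCP position; "ee_rot": TCP orientation; "contact_force": force on the tool from outside, world axes, zero at the start; "wrist_torque": the same for the moment, N m; "gripper_width": finger opening in mm; "grasp_force": force on a finger pad.
Only numpy, scipy, OpenCV 4.12 (cv2) and the standard library are available. Lean on these libraries where they do the work, as an engineer would, in place of code of your own. Each camera call takes 0.05 s, during which the arm holds its last target. There are 200 camera calls.

TASK

Pack up the gauge case. Press every gauge that lies on the worktop fully home, flush with the foam, in the pocket cut to its shape. The case's jointed rule must be folded in order from its outer end, each leaf up to its stop: first the end leaf flat over the middle leaf while the other two are still out, then those over the long leaf while that is still swung out, and last, when all the gauges are in, swing the folded rule across them as their keeper.

Things in the scene. Friction and masses are not known exactly. Their poses are not given: they have to be found in the camera images.
- case: shallow black gauge case fixed to the worktop, 116 x 284 mm, rim 26 mm high, filled with grey foam whose top is 22 mm high and which has four die-cut pockets in a row along y, 42 to 47 mm apart. Origin: centre of the underside; its y axis runs along its length, towards the post at its +y end on which the folding rule turns. A saddle block stands at the -y end, on which the folded rule ends up lying
- square_gauge: an L-shaped try-square gauge, loose, steel, 12 mm thick: a bar 70 x 16 mm along its x axis and one blade 16 mm wide standing out 20 mm to +y at the bar's +x end (x 19 to 35, y 8 to 28 mm); on top a black grip rib, 40 mm along x, 10 mm wide, rising from 12 to 28 mm height. Origin: underside, below the middle of the bar and rib; z up. About 90 g. May be absent
- square_gauge_pocket (a point): middle of the floor of the pocket cut to the outline of square_gauge, 1.5 mm wider all round, 12 mm deep (floor 10 mm above the worktop). When the gauge is home, its origin is here and its axes are parallel to these; then the steel is flush with the foam and the grip rib stands 16 mm above it. Other ways round do not fit
- tee_gauge: a T-shaped gauge, loose, steel, 12 mm thick: a bar 70 x 16 mm along its x axis and one stem 16 mm wide standing out 20 mm to +y from the bar's middle (x -8 to 8, y 8 to 28 mm); on top a black grip rib, 40 mm along x, 10 mm wide, rising from 12 to 28 mm height. Origin: underside, below the middle of the bar and rib; z up. About 90 g. May be absent
- tee_gauge_pocket (a point): middle of the floor of the pocket cut to the outline of tee_gauge, 1.5 mm wider all round, 12 mm deep (floor 10 mm above the worktop). When the gauge is home, its origin is here and its axes are parallel to these; then the steel is flush with the foam and the grip rib stands 16 mm above it. Other ways round do not fit
- gap_gauge: a C-shaped gap gauge, loose, steel, 12 mm thick: a bar 70 x 16 mm along its x axis and two lugs 12 mm wide standing out 20 mm to +y, one at each end of the bar (x -35 to -23 and 23 to 35, y 8 to 28 mm); on top a black grip rib, 40 mm along x, 10 mm wide, rising from 12 to 28 mm height. Origin: underside, below the middle of the bar and rib; z up. About 90 g. May be absent
- gap_gauge_pocket (a point): middle of the floor of the pocket cut to the outline of gap_gauge, 1.5 mm wider all round, 12 mm deep (floor 10 mm above the worktop). When the gauge is home, its origin is here and its axes are parallel to these; then the steel is flush with the foam and the grip rib stands 16 mm above it. Other ways round do not fit
- key_gauge: a paddle-shaped gauge, loose, steel, 12 mm thick: a bar 70 x 16 mm along its x axis and a head 32 mm wide (y) and 22 mm long at the bar's +x end (x 13 to 35 mm); on top a black grip rib, 40 mm along x, 10 mm wide, rising from 12 to 28 mm height. Origin: underside, below the middle of the bar and rib; z up. About 90 g. May be absent
- key_gauge_pocket (a point): middle of the floor of the pocket cut to the outline of key_gauge, 1.5 mm wider all round, 12 mm deep (floor 10 mm above the worktop). When the gauge is home, its origin is here and its axes are parallel to these; then the steel is flush with the foam and the grip rib stands 16 mm above it. Other ways round do not fit
- long_leaf (a joint): angle of the long leaf (226 mm long, 22 mm wide, 8 mm thick, underside 42 mm high, pivot to knob 190 mm) about the post on the case, rad: 0 = against its stop, straight across all four pockets and on the saddle; grows as it swings out, anticlockwise seen from above; up to 2.7. Each pivot of the rule is stiff and stays where it is left; about 2.6 N at the knob moves this one
- rule_hinge (a point): vertical axis of the long leaf's pivot, at the post on the case (given at knob height, 83 mm)
- long_knob (a point): middle of the round upright brass knob (14 mm thick, gripped part 71 to 95 mm high) at the long leaf's outer pivot; it is part of the long leaf and is also the axis on which the middle leaf turns
- middle_leaf (a joint): angle of the middle leaf (pivot to knob 145 mm, one layer above the long leaf) about the long knob's axis, rad: 0 = against its stop, folded back exactly over the long leaf; grows as it unfolds, clockwise seen from above; up to 2.2. About 1.4 N at its knob moves it
- middle_knob (a point): middle of the brass knob (same size and height) at the middle leaf's outer pivot; part of the middle leaf, and the axis on which the end leaf turns
- end_leaf (a joint): angle of the end leaf (pivot to knob 105 mm, one layer above the middle leaf, top at 68 mm height) about the middle knob's axis, rad: 0 = against its stop, folded back exactly over the middle leaf; grows as it unfolds, clockwise seen from above; up to 2.2. About 0.4 N at its knob moves it
- end_knob (a point): middle of the brass knob (same size and height) at the free end of the end leaf
There are look-alikes about, which are no part of the job. What is shaped like the tee_gauge but turquoise is not meant.

How it is judged:
By the outcome, as a careful person would: the job done as asked, in the order asked, and still so for the second after the job is handed in, with the robot touching nothing.
Of square_gauge, tee_gauge, gap_gauge, key_gauge only 2 to 4 are there at a start; the rules pass over those that are not, and their reading is None.
At some moment in a run one of square_gauge, tee_gauge, gap_gauge, key_gauge may be knocked a few centimetres aside while the robot is not near it.
Once in a run the grip may slacken for a moment while it holds something.
It also fails if it takes over 210 s, if anything falls off the work surface, if the arm or the gripper's body presses on something with over 40 N, if the wrist force passes 120 N, or if a joint passes its speed limit or range.

## Working session

There is one attempt and no reset: what is moved stays moved. The work goes in short steps, Python scripts to look and compute and a shell command to move; the robot and the scene stay as the last step left them, time stands still between calls to the robot, and variables do not carry over. Pictures are saved under pics/ and viewed, at most 14 in all, crops included, and the job is handed in when it is done.

```bash
mkdir -p pics; ls
cat > h.py <<'E'
import numpy as np, cv2
from bench import *
def save(n,f,scale=1,crop=None):
    im,d=get_image(n)
    o=im
    if crop: o=o[crop[1]:crop[3],crop[0]:crop[2]]
    if scale!=1: o=cv2.resize(o,None,fx=scale,fy=scale,interpolation=cv2.INTER_CUBIC)
    cv2.imwrite('pics/'+f,o); return im,d
def cloud(n,d,st=None):
    m=camera_model(n);K=np.array(m['K']);v,u=np.indices(d.shape)
    p=np.stack([(u-K[0,2])/K[0,0]*d,(v-K[1,2])/K[1,1]*d,d],-1)
    if n=='wrist':
        from scipy.spatial.transform import Rotation as R
        H=np.array(m['hand_eye']);p=p@H[:3,:3].T+H[:3,3]
        return p@R.from_quat(st['ee_rot']).as_matrix().T+np.array(st['position'])
    Rm=cv2.Rodrigues(np.array(m['rvec'],float))[0]
    return (p-np.array(m['tvec']).ravel())@Rm
E
python3 - <<'E'
from h import *
print(read_state())
for n in('top','scene'):
    im,d=save(n,n+'0.png',1.5); np.savez(n+'0.npz',im=im,d=d,p=cloud(n,d))
    print(n,camera_model(n))
print(camera_model('wrist'))
E
```

```text
pics
{'clock': 0.0, 'joints': array([ 1.58960830e+00,  3.85572085e-01,  6.61771075e-03, -5.14643491e-04,
       -1.19397686e+00, -2.58585470e-01]), 'joint_vel': array([-0.00091713, -0.00048737, -0.0012383 ,  0.00095361,  0.00037563,
       -0.00079639]), 'joint_efforts': array([ 3.44057644e-04, -3.92283154e+01,  1.88396269e+01,  4.18603912e+00,
       -4.68648796e-03,  4.55677224e-06]), 'position': array([148.2738865 , 606.55746808, 230.20670084]), 'ee_rot': array([ 9.92810233e-01, -1.19693958e-01, -8.92896841e-05,  1.09026901e-03]), 'contact_force': array([-0.39073671, -0.20339725,  0.32048203]), 'wrist_torque': array([ 0.01662813,  0.02894226, -0.01878838]), 'grasp_force': 0.0, 'gripper_width': 85.40129864493427}
top {'K': array([[350.59047744,   0.        , 256.53768997],
       [  0.        , 350.59047744, 189.62220596],
       [  0.        ,   0.        ,   1.        ]]), 'rvec': array([ 2.19572073, -2.01677193,  0.20542416]), 'tvec': array([-151.45445153,  508.49687632,  826.29197896])}
scene {'K': array([[426.74241709,   0.        , 262.08607797],
       [  0.        , 426.74241709, 191.98166081],
       [  0.        ,   0.        ,   1.        ]]), 'rvec': array([ 2.06716645, -0.68966166,  0.34629252]), 'tvec': array([-474.81671566,  192.73778182,  845.62231646])}
{'K': array([[282.21888021,   0.        , 252.79197299],
       [  0.        , 282.21888021, 192.55846592],
       [  0.        ,   0.        ,   1.        ]]), 'hand_eye': array([[-2.17352043e-04, -9.59196803e-01, -2.82739185e-01,
         7.27017489e+01],
       [ 9.99999957e-01, -2.63748803e-04,  1.26034793e-04,
        -4.16564795e-01],
       [-1.95464292e-04, -2.82739145e-01,  9.59196819e-01,
        -1.43652726e+02],
       [ 0.00000000e+00,  0.00000000e+00,  0.00000000e+00,
         1.00000000e+00]])}
```

View pics/top0.png

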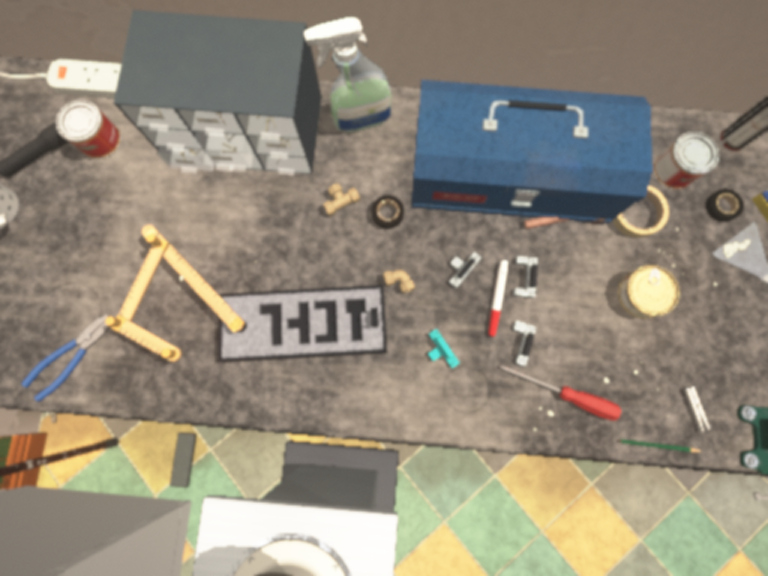

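View pics/scene0.png

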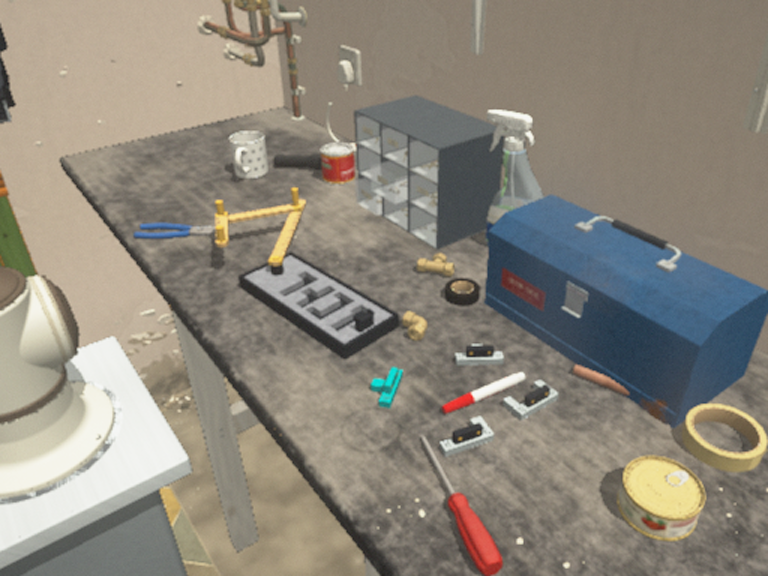

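The top view shows three steel gauges with black ribs, at 1.5x px (465,268), (527,277) and (525,343). The look-alikes are the turquoise tee at (443,350), plus the screwdriver, marker and brass fittings, none of which are part of the job. The case is at (303,323), with pockets from left to right apparently square, tee, gap and key. The rule has knobs at about (152,235), (113,322) and (175,353), and its post is at (238,325).

Run:
```python
from h import *
z=np.load('top0.npz');p=z['p'];im=z['im']
def w(u,v): 
    q=p[int(v/1.5),int(u/1.5)];return q.round(0)
for n,u,v in [('A',465,268),('B',527,277),('C',525,343),('turq',443,350),('post',238,325),('k1',152,235),('k2',113,322),('k3',175,353),('caseTL',222,297),('caseTR',382,288),('caseBL',222,360),('caseBR',385,350),('table',420,400),('sq',268,325),('tee',295,325),('gap',325,322),('key',355,320),('saddle',373,318)]: print(n,w(u,v))
c=im[140:260,60:260]; c=cv2.resize(c,None,fx=4,fy=4,interpolation=cv2.INTER_CUBIC); cv2.imwrite('pics/case0.png',c)
c=im[160:250,275:375]; c=cv2.resize(c,None,fx=6,fy=6,interpolation=cv2.INTER_CUBIC); cv2.imwrite('pics/g0.png',c)
# knobs: points with z>70 in rule area
m=(p[...,2]>72)&(p[...,2]<105)&(z['d']>0)&(p[...,1]>250)&(p[...,0]<650)&(p[...,0]>250)
n,l,s,ce=cv2.connectedComponentsWithStats(m.astype(np.uint8))
for i in range(1,n):
    if s[i,4]>3: print(s[i,4],p[l==i].mean(0).round(1),p[l==i][:,2].max().round(), ce[i]*1.5)
```

```text
A [ 567. -243.   29.]
B [ 565. -354.   10.]
C [ 447. -352.   22.]
turq [ 422. -214.   21.]
post [432. 128.  55.]
k1 [561. 274.  98.]
k2 [416. 311.  96.]
k3 [377. 214.  78.]
caseTL [480. 170.  24.]
caseTR [ 518. -101.   27.]
caseBL [373. 153.  26.]
caseBR [ 414. -115.   28.]
table [ 338. -183.    0.]
sq [440.  87.  22.]
tee [446.  44.   9.]
gap [454.  -9.  22.]
key [462. -59.   9.]
saddle [463. -91.  42.]
49 [555.3 274.9  89.3] 98.0 [152.66326531 238.95918367]
56 [416.8 314.3  89.4] 98.0 [112.63392857 320.97321429]
```

View pics/case0.png

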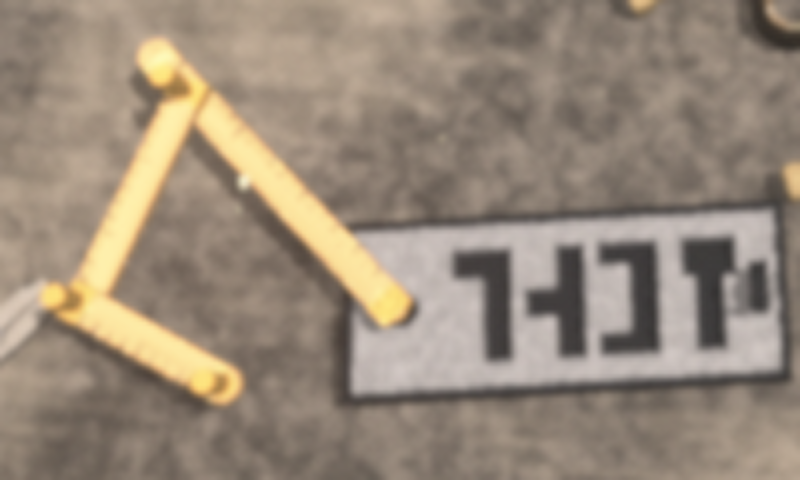

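View pics/g0.png

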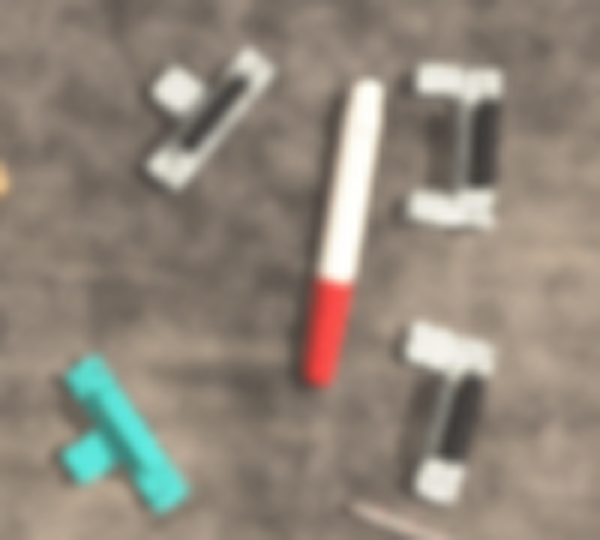

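The crop shows the tee at (215,115), the gap at (475,145) and the square at (450,410). The turquoise tee at (125,435) is not meant. The key gauge is absent. In the case crop, the pockets from the post outward are square (498,305), tee (572,300), gap (643,297) and key (715,290). The rule knobs are at about (155,60), (60,297) and (205,385). I'll start with the rule and look at it from the wrist.

```bash
cat >> h.py <<'E'
from scipy.spatial.transform import Rotation as R
def row(x,y,z,az):
    """row (m, rad) from the measured pose to a tool-down pose with tool x at azimuth az deg"""
    s=read_state();A=R.from_quat(s['ee_rot']);a=np.radians(az);c,q=np.cos(a),np.sin(a)
    B=R.from_matrix(np.array([[c,q,0],[q,-c,0],[0,0,-1]]))
    t=A.inv().apply(np.array([x,y,z])-s['position'])/1000
    return np.r_[t,(A.inv()*B).as_rotvec()].round(4).tolist()
def azi():
    s=read_state();X=R.from_quat(s['ee_rot']).as_matrix()[:,0];return np.degrees(np.arctan2(X[1],X[0]))
E
python3 -c "
from h import *
print(row(450,260,260,-100),azi())"
```

```text
[0.3754, 0.2651, -0.0291, 0.0014, -0.0015, 1.5054] -13.746599343585226
```

```bash
python3 -m handwheel '[[0.06,0.042,-0.03,0,0,0.17,0],[0.12,0.085,-0.03,0,0,0.34,0],[0.18,0.127,-0.03,0,0,0.51,0],[0.24,0.17,-0.03,0,0,0.68,0],[0.3,0.212,-0.03,0,0,0.85,0],[0.36,0.25,-0.03,0,0,1.02,0],[0.375,0.265,-0.03,0,0,1.19,0],[0.375,0.265,-0.03,0,0,1.36,-0.4],[0.375,0.265,-0.03,0,0,1.505,-0.4],[0.375,0.265,-0.03,0,0,1.505,-0.4]]'
python3 - <<'E'
from h import *
s=read_state();print(s['joints'].round(2),s['position'],azi(),s['gripper_width'])
im,d=save('wrist','w1.png',1.5);p=cloud('wrist',d,s);np.savez('w1.npz',im=im,d=d,p=p)
m=(d>0)&(p[...,2]>80)&(p[...,2]<110)
n,l,st,ce=cv2.connectedComponentsWithStats(m.astype(np.uint8))
for i in range(1,n):
    if st[i,4]>15:
        q=p[l==i];zt=np.percentile(q[:,2],90);t=q[q[:,2]>zt-4];print(st[i,4],((t.min(0)+t.max(0))/2).round(1),zt,ce[i]*1.5)
E
```

```text
clock: 1.35
position: [449.7, 260.1, 260.9]
ee_rot: [-0.643, 0.766, 0.0, -0.0]
contact_force: [-0.8, -0.1, 0.8]
gripper_width: 25.5
grasp_force: 0.0
[ 0.84  0.18 -0.2  -0.   -1.19 -1.01] [449.74712429 260.07815755 260.88291276] -99.93052423188902 25.547617756223246
1797 [697.5 187.7 106.2] 106.34092223537259 [ 28.02838063 217.42737896]
163 [374.8 220.   95.5] 96.87467699582433 [472.53680982 191.83435583]
1809 [728.6 270.  106.5] 106.9354826433488 [ 35.16500829 334.84328358]
162 [554.9 276.9  95.6] 96.84387057603342 [251.66666667 305.2962963 ]
155 [416.4 316.6  95.4] 96.70168514447934 [433.92580645 323.1       ]
```

View pics/w1.png

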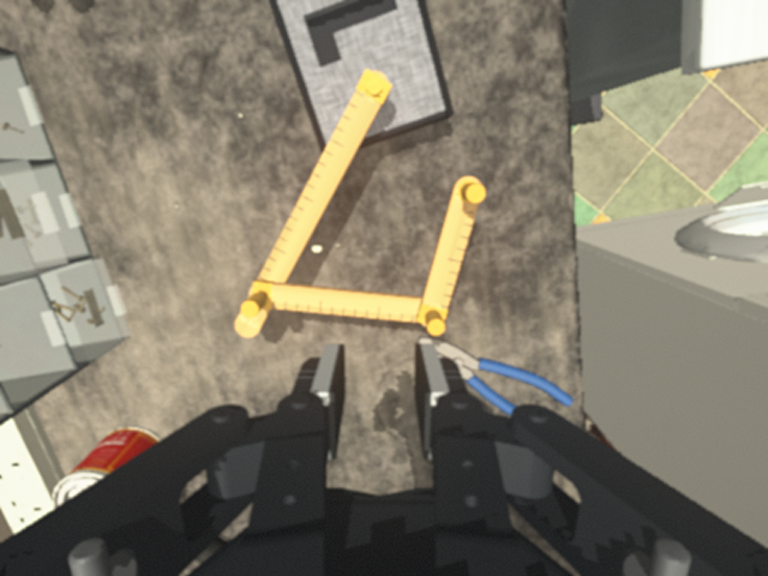

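The wrist view shows knobs at 1.5x px (475,193) end, (435,325) middle and (250,308) long, with world positions agreeing with the top view within 2 mm. Next I cage the end knob.

```bash
python3 -c "
from h import *
print(row(375,220,76,-113))"
```

```text
[0.0525, 0.0665, 0.185, 0.0005, -0.0006, 0.2297]
```

```bash
python3 -m handwheel '[[0.0525,0.0665,0,0,0,0.115,-0.4],[0.0525,0.0665,0,0,0,0.23,-0.4],[0.0525,0.0665,0.05,0,0,0.23,-0.4],[0.0525,0.0665,0.1,0,0,0.23,-0.4],[0.0525,0.0665,0.14,0,0,0.23,-0.4],[0.0525,0.0665,0.17,0,0,0.23,-0.4],[0.0525,0.0665,0.185,0,0,0.23,-0.4],[0.0525,0.0665,0.185,0,0,0.23,-0.4],[0.0525,0.0665,0.185,0,0,0.23,-0.55],[0.0525,0.0665,0.185,0,0,0.23,-0.55]]'
python3 -c "
from h import *
print(azi())
for k in range(1,11):
    f=np.radians(5*k);print([round(.105*(np.cos(f)-1),4),round(-.105*np.sin(f),4),0,0,0,round(-f,3),-.55],end=',')"
```

```text
clock: 2.65
position: [375.5, 221.0, 77.2]
ee_rot: [-0.551, 0.834, 0.0, 0.001]
contact_force: [-0.6, 0.2, -0.3]
gripper_width: 19.5
grasp_force: 0.0
-113.09903453421919
[np.float64(-0.0004), np.float64(-0.0092), 0, 0, 0, np.float64(-0.087), -0.55],[np.float64(-0.0016), np.float64(-0.0182), 0, 0, 0, np.float64(-0.175), -0.55],[np.float64(-0.0036), np.float64(-0.0272), 0, 0, 0, np.float64(-0.262), -0.55],[np.float64(-0.0063), np.float64(-0.0359), 0, 0, 0, np.float64(-0.349), -0.55],[np.float64(-0.0098), np.float64(-0.0444), 0, 0, 0, np.float64(-0.436), -0.55],[np.float64(-0.0141), np.float64(-0.0525), 0, 0, 0, np.float64(-0.524), -0.55],[np.float64(-0.019), np.float64(-0.0602), 0, 0, 0, np.float64(-0.611), -0.55],[np.float64(-0.0246), np.float64(-0.0675), 0, 0, 0, np.float64(-0.698), -0.55],[np.float64(-0.0308), np.float64(-0.0742), 0, 0, 0, np.float64(-0.785), -0.55],[np.float64(-0.0375), np.float64(-0.0804), 0, 0, 0, np.float64(-0.873), -0.55],
```

```bash
python3 -m handwheel '[[-0.0004,-0.0092,0,0,0,-0.087,-0.55],[-0.0016,-0.0182,0,0,0,-0.175,-0.55],[-0.0036,-0.0272,0,0,0,-0.262,-0.55],[-0.0063,-0.0359,0,0,0,-0.349,-0.55],[-0.0098,-0.0444,0,0,0,-0.436,-0.55],[-0.0141,-0.0525,0,0,0,-0.524,-0.55],[-0.019,-0.0602,0,0,0,-0.611,-0.55],[-0.0246,-0.0675,0,0,0,-0.698,-0.55],[-0.0308,-0.0742,0,0,0,-0.785,-0.55],[-0.0375,-0.0804,0,0,0,-0.873,-0.55]]'
python3 -m handwheel '[[-0.0004,-0.0092,0,0,0,-0.087,-0.55],[-0.0016,-0.0182,0,0,0,-0.175,-0.55],[-0.0036,-0.0272,0,0,0,-0.262,-0.55],[-0.0063,-0.0359,0,0,0,-0.349,-0.55],[-0.0098,-0.0444,0,0,0,-0.436,-0.55],[-0.0141,-0.0525,0,0,0,-0.524,-0.55],[-0.019,-0.0602,0,0,0,-0.611,-0.55],[-0.0246,-0.0675,0,0,0,-0.698,-0.55],[-0.028,-0.071,0,0,0,-0.74,-0.55],[-0.028,-0.071,0,0,0,-0.74,-0.55]]'
cat >> h.py <<'E'
def knobs(f=None):
    s=read_state();im,d=get_image('wrist')
    if f: cv2.imwrite('pics/'+f,cv2.resize(im,None,fx=1.5,fy=1.5))
    p=cloud('wrist',d,s)
    m=(d>0)&(p[...,2]>82)&(p[...,2]<102)
    n,l,st,ce=cv2.connectedComponentsWithStats(m.astype(np.uint8))
    for i in range(1,n):
        if 40<st[i,4]<900:
            q=p[l==i];zt=np.percentile(q[:,2],90);t=q[q[:,2]>zt-4];print('knob?',st[i,4],((t.min(0)+t.max(0))/2).round(1),ce[i].round())
E
python3 -c "
from h import *
print(azi());knobs()"
```

```text
clock: 3.9
position: [464.2, 223.5, 77.0]
ee_rot: [0.853, -0.522, 0.0, -0.001]
contact_force: [-0.3, -0.0, -0.4]
gripper_width: 18.8
grasp_force: 0.2
clock: 5.15
position: [514.8, 280.8, 76.9]
ee_rot: [0.984, -0.18, 0.0, -0.0]
contact_force: [0.4, -0.0, -0.4]
gripper_width: 19.3
grasp_force: 0.0
-20.729471291127208
knob? 821 [555.2 277.4  95.3] [230. 183.]
knob? 524 [520.5 293.2  99.2] [223. 245.]
```

```bash
python3 -m handwheel '[[-0.0001,-0.0035,0,0,0,-0.035,-0.55],[-0.0003,-0.007,0,0,0,-0.07,-0.55],[-0.0003,-0.007,0,0,0,-0.07,-0.55]]'
python3 -m handwheel '[[0,-0.002,0,0,0,0,-0.55],[0,-0.002,0,0,0,0,-0.55],[0,-0.002,0,0,0,0,-0.55]]'
python3 -m handwheel '[[0,-0.002,0,0,0,0,-0.55],[0,-0.002,0,0,0,0,-0.55],[0,-0.002,0,0,0,0,-0.55]]'
```

```text
clock: 5.58
position: [516.9, 287.3, 76.3]
ee_rot: [0.989, -0.145, 0.0, -0.0]
contact_force: [0.4, 0.2, -0.4]
gripper_width: 19.0
grasp_force: 0.0
clock: 5.95
position: [517.3, 289.0, 76.3]
ee_rot: [0.989, -0.145, 0.0, -0.0]
contact_force: [-0.1, 0.2, -0.4]
gripper_width: 19.1
grasp_force: 0.0
clock: 6.32
position: [517.7, 290.4, 76.2]
ee_rot: [0.989, -0.145, -0.0, 0.0]
contact_force: [-0.2, -2.1, 0.2]
gripper_width: 18.9
grasp_force: 1.0
```

```bash
python3 -m handwheel '[[0,-0.0015,0,0,0,0,-0.55],[0,-0.0015,0,0,0,0,-0.55],[0,-0.0015,0,0,0,0,-0.55]]'
python3 -m handwheel '[[0,0.003,0,0,0,0,-0.4],[0,0.003,0,0,0,0,-0.4],[0,0.003,-0.05,0,0,0,-0.4],[0,0.003,-0.1,0,0,0,-0.4],[-0.03,0,-0.15,0,0,0,-0.4],[-0.05,0,-0.18,0,0,0,-0.4],[-0.05,0,-0.18,0,0,0,-0.4]]'
python3 -c "
from h import *
print(azi());knobs()"
```

```text
clock: 6.7
position: [517.8, 291.3, 76.2]
ee_rot: [0.989, -0.146, -0.001, 0.001]
contact_force: [-0.3, -4.8, 1.6]
gripper_width: 19.3
grasp_force: 2.4
clock: 7.58
position: [470.6, 308.6, 260.0]
ee_rot: [0.99, -0.144, 0.002, -0.004]
contact_force: [-0.0, -0.4, 0.0]
gripper_width: 26.2
grasp_force: 0.0
-16.595893434249668
knob? 149 [555.3 277.5  96. ] [260.  93.]
knob? 137 [517.1 289.1  96.1] [259. 132.]
knob? 147 [417.  319.3  95.3] [259. 221.]
```

```bash
python3 -c "
from h import *
print(row(417,318,77,-17))
for k in range(1,11):
    f=np.radians(4*k);print('[%.4f,%.4f,0,0,0,%.3f,-0.55]'%(.145*(1-np.cos(f)),.145*np.sin(f),-f),end=',')"
```

```text
[-0.0542, 0.0061, 0.1805, -0.0038, -0.0011, 0.0061]
[0.0004,0.0101,0,0,0,-0.070,-0.55],[0.0014,0.0202,0,0,0,-0.140,-0.55],[0.0032,0.0301,0,0,0,-0.209,-0.55],[0.0056,0.0400,0,0,0,-0.279,-0.55],[0.0087,0.0496,0,0,0,-0.349,-0.55],[0.0125,0.0590,0,0,0,-0.419,-0.55],[0.0170,0.0681,0,0,0,-0.489,-0.55],[0.0220,0.0768,0,0,0,-0.559,-0.55],[0.0277,0.0852,0,0,0,-0.628,-0.55],[0.0339,0.0932,0,0,0,-0.698,-0.55],
```

```bash
python3 -m handwheel '[[-0.054,0.006,0,0,0,0.006,-0.4],[-0.054,0.006,0.05,0,0,0.006,-0.4],[-0.054,0.006,0.1,-0.002,0,0.006,-0.4],[-0.054,0.006,0.14,-0.004,-0.001,0.006,-0.4],[-0.054,0.006,0.165,-0.004,-0.001,0.006,-0.4],[-0.054,0.006,0.1805,-0.004,-0.001,0.006,-0.4],[-0.054,0.006,0.1805,-0.004,-0.001,0.006,-0.4],[-0.054,0.006,0.1805,-0.004,-0.001,0.006,-0.55],[-0.054,0.006,0.1805,-0.004,-0.001,0.006,-0.55]]'
python3 -m handwheel '[[0.0004,0.0101,0,0,0,-0.070,-0.55],[0.0014,0.0202,0,0,0,-0.140,-0.55],[0.0032,0.0301,0,0,0,-0.209,-0.55],[0.0056,0.0400,0,0,0,-0.279,-0.55],[0.0087,0.0496,0,0,0,-0.349,-0.55],[0.0125,0.0590,0,0,0,-0.419,-0.55],[0.0170,0.0681,0,0,0,-0.489,-0.55],[0.0220,0.0768,0,0,0,-0.559,-0.55],[0.0277,0.0852,0,0,0,-0.628,-0.55],[0.0339,0.0932,0,0,0,-0.698,-0.55]]'
python3 -m handwheel '[[0.0004,0.0101,0,0,0,-0.070,-0.55],[0.0014,0.0202,0,0,0,-0.140,-0.55],[0.0032,0.0301,0,0,0,-0.209,-0.55],[0.0056,0.0400,0,0,0,-0.279,-0.55],[0.0087,0.0496,0,0,0,-0.349,-0.55],[0.0087,0.0496,0,0,0,-0.349,-0.55],[0.0087,0.0496,0,0,0,-0.349,-0.55]]'
python3 -c "
from h import *
print(azi());knobs()"
```

```text
clock: 8.75
position: [417.3, 316.8, 76.5]
ee_rot: [0.989, -0.148, -0.0, 0.001]
contact_force: [-0.4, -1.2, 0.2]
gripper_width: 19.3
grasp_force: 0.0
clock: 10.0
position: [423.2, 218.5, 77.3]
ee_rot: [0.98, 0.2, 0.001, 0.0]
contact_force: [0.4, 3.0, -0.6]
gripper_width: 19.0
grasp_force: 0.8
clock: 10.88
position: [449.2, 175.1, 76.5]
ee_rot: [0.931, 0.365, -0.002, 0.001]
contact_force: [-1.1, -0.1, -0.0]
gripper_width: 19.1
grasp_force: 0.0
42.86501145741992
knob? 534 [459.8 168.6  99.1] [282. 245.]
```

```bash
python3 -m handwheel '[[0.0003,0.006,0,0,0,-0.04,-0.55],[0.001,0.012,0,0,0,-0.08,-0.55],[0.001,0.012,0,0,0,-0.08,-0.55]]'
python3 -m handwheel '[[0,0.003,0,0,0,-0.02,-0.55],[0,0.003,0,0,0,-0.02,-0.55],[0,0.003,0,0,0,-0.02,-0.55]]'
python3 -m handwheel '[[0,0.002,0,0,0,0,-0.55],[0,0.002,0,0,0,0,-0.55],[0,0.002,0,0,0,0,-0.55]]'
```

```text
clock: 11.3
position: [458.1, 167.1, 76.3]
ee_rot: [0.915, 0.402, -0.002, 0.001]
contact_force: [0.4, -0.1, 0.4]
gripper_width: 19.1
grasp_force: 0.0
clock: 11.68
position: [460.4, 165.1, 76.3]
ee_rot: [0.911, 0.412, -0.002, 0.001]
contact_force: [-0.8, 0.4, 0.4]
gripper_width: 19.4
grasp_force: 0.5
clock: 12.05
position: [462.0, 163.7, 76.3]
ee_rot: [0.911, 0.412, -0.002, 0.001]
contact_force: [-1.2, 0.8, 0.3]
gripper_width: 19.1
grasp_force: 0.8
```

```bash
python3 -m handwheel '[[0,0.002,0,0,0,0,-0.55],[0,0.002,0,0,0,0,-0.55],[0,0.002,0,0,0,0,-0.55]]'
python3 -m handwheel '[[0,0.0015,0,0,0,0,-0.55],[0,0.0015,0,0,0,0,-0.55],[0,0.0015,0,0,0,0,-0.55]]'
```

```text
clock: 12.42
position: [462.6, 163.1, 76.2]
ee_rot: [0.911, 0.412, -0.002, 0.0]
contact_force: [-6.2, 5.8, 1.7]
gripper_width: 19.3
grasp_force: 4.2
clock: 12.8
position: [463.5, 162.5, 76.2]
ee_rot: [0.911, 0.412, -0.002, 0.0]
contact_force: [-7.8, 7.0, 3.1]
gripper_width: 19.5
grasp_force: 5.3
```

```bash
python3 -m handwheel '[[0,-0.004,0,0,0,0,-0.4],[0,-0.004,0,0,0,0,-0.4],[0,-0.004,-0.05,0,0,0,-0.4],[0,-0.004,-0.11,0,0,0,-0.4],[0,-0.004,-0.17,0,0,0,-0.4],[0,-0.004,-0.21,0,0,0,0],[0,-0.004,-0.21,0,0,0,1]]'
python3 -c "
from h import *
print(azi());knobs();print(row(460,60,290,8))"
```

```text
clock: 13.68
position: [463.7, 165.2, 290.1]
ee_rot: [0.911, 0.412, 0.003, 0.001]
contact_force: [-0.2, -1.8, -0.4]
gripper_width: 60.0
grasp_force: 0.0
48.64601012993744
knob? 156 [736.3 140.5  98.7] [461.  21.]
knob? 166 [559.3 273.7  95.5] [251.  42.]
knob? 135 [532.2 244.   95.5] [251.  81.]
knob? 118 [462.5 166.1  95.2] [251. 171.]
[-0.0802, 0.0674, -0.0024, 0.0016, 0.0004, 0.709]
```

```bash
python3 -m handwheel '[[-0.04,0.0335,0,0,0,0.18,1],[-0.08,0.067,0,0,0,0.36,1],[-0.08,0.067,0,0,0,0.54,1],[-0.08,0.067,0,0,0,0.709,1],[-0.08,0.067,0,0,0,0.709,1],[-0.08,0.067,0,0,0,0.709,1]]'
python3 - <<'E'
from h import *
s=read_state();print(s['position'],azi())
im,d=save('wrist','w2.png',1.5);p=cloud('wrist',d,s);np.savez('w2.npz',im=im,d=d,p=p)
E
```

```text
clock: 14.48
position: [459.2, 60.3, 285.7]
ee_rot: [0.997, 0.071, -0.002, 0.002]
contact_force: [0.3, 0.5, 0.2]
gripper_width: 85.3
grasp_force: 0.0
[459.15543831  60.2810879  285.66939399] 8.167514597666873
```

View pics/w2.png

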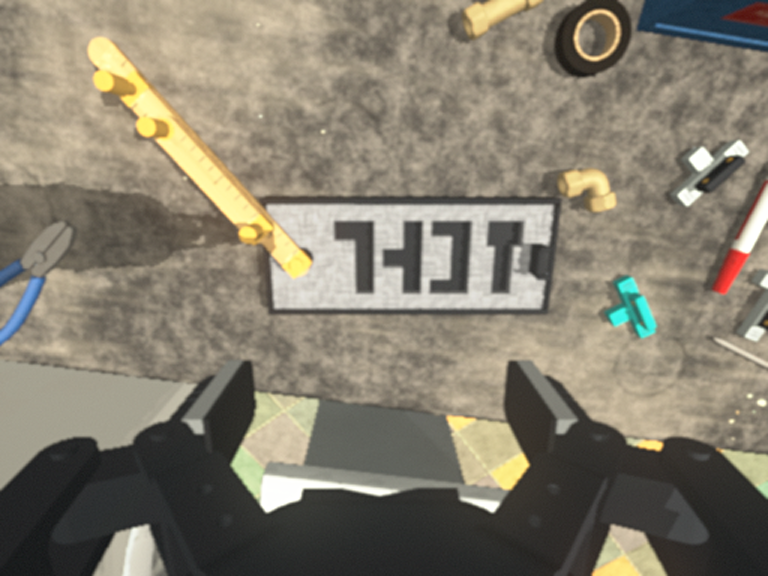

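The wrist view shows the pockets at 1.5x px (362,258) square, (408,258) tee, (455,258) gap and (503,258) key. The rule is folded over the long leaf and swung out to the upper left. Next I fit the pocket poses.

```bash
cat >> h.py <<'E'
from scipy.optimize import minimize
SH={'square':[(-35,-8),(35,-8),(35,28),(19,28),(19,8),(-35,8)],
'tee':[(-35,-8),(35,-8),(35,8),(8,8),(8,28),(-8,28),(-8,8),(-35,8)],
'gap':[(-35,-8),(35,-8),(35,28),(23,28),(23,8),(-23,8),(-23,28),(-35,28)],
'key':[(-35,-8),(13,-8),(13,-16),(35,-16),(35,16),(13,16),(13,8),(-35,8)]}
def ortho(im,s,z,x0,y0,n=120,res=1.):
    """picture value at world grid x0..x0+n, y0..y0+n at height z (wrist camera, state s); [ix,iy]"""
    m=camera_model('wrist');K=np.array(m['K']);H=np.array(m['hand_eye'])
    k=int(n/res);gx,gy=np.meshgrid(x0+np.arange(k)*res,y0+np.arange(k)*res,indexing='ij')
    w=np.stack([gx,gy,np.full_like(gx,z)],-1)-s['position']
    t=w@R.from_quat(s['ee_rot']).as_matrix(); c=(t-H[:3,3])@H[:3,:3]
    u=c[...,0]/c[...,2]*K[0,0]+K[0,2];v=c[...,1]/c[...,2]*K[1,1]+K[1,2]
    return cv2.remap(im,u.astype(np.float32),v.astype(np.float32),cv2.INTER_LINEAR)
def render(name,q,x0,y0,k,res,grow,blur=1.5,poly=None):
    P=np.array(SH[name] if poly is None else poly,float);a=q[2];M=np.array([[np.cos(a),-np.sin(a)],[np.sin(a),np.cos(a)]])
    W=(P@M.T+q[:2]-[x0,y0])/res
    g=np.zeros((k,k),np.float32);cv2.fillPoly(g,[np.round(W[:,::-1]*16).astype(np.int32)],1,cv2.LINE_AA if 0 else 8,4)
    if grow: g=cv2.dilate(g,cv2.getStructuringElement(cv2.MORPH_RECT,(2*int(round(grow/res))+1,)*2))
    return cv2.GaussianBlur(g,(0,0),blur/res)
def fit(name,G,q0,x0,y0,res=.5,grow=0,weight=None):
    k=G.shape[0]
    def cost(q):
        r=render(name,q,x0,y0,k,res,grow);return ((G-r)**2*(1 if weight is None else weight)).mean()
    best=None
    for da in(0,.08,-.08):
        o=minimize(cost,[q0[0],q0[1],q0[2]+da],method='Nelder-Mead',options=dict(initial_simplex=np.array(q0)+[0,0,da]+np.array([[0,0,0],[6,0,0],[0,6,0],[0,0,.1]]),xatol=.02,fatol=1e-7))
        if best is None or o.fun<best.fun: best=o
    return best.x,best.fun
E
python3 - <<'E'
from h import *
z=np.load('w2.npz');im=z['im'];s=read_state()
g=cv2.cvtColor(im,cv2.COLOR_BGR2GRAY)
q=z['p'];m=(q[...,2]>15)&(q[...,2]<30);print('foam z',np.median(q[m][:,2]), 'rim', np.percentile(q[m][:,2],97))
for n,u,v in(('square',362,258),('tee',410,258),('gap',460,258),('key',503,258)):
    c=q[int(v/1.5),int(u/1.5)];x0,y0=c[0]-50,c[1]-50
    G=ortho(g,s,22,x0,y0,100,.5).astype(np.float32)
    lo,hi=np.percentile(G,5),np.percentile(G,80);
    G=np.clip((hi-G)/(hi-lo),0,1)
    kk=G.shape[0]
    # restrict to a band about this pocket
    a=np.radians(8.);best=fit(n,G,[c[0],c[1],a],x0,y0,grow=1.5)
    wt=render(n,best[0],x0,y0,kk,.5,8,2);b2=fit(n,G,best[0],x0,y0,grow=1.5,weight=wt)
    print(n,c.round(1),b2[0].round(2),np.degrees(b2[0][2]).round(2),b2[1])
E
```

```text
foam z 23.07120389306874 rim 28.112162459651554
square [437.7  74.2  11.6] [4.407e+02 7.142e+01 1.300e-01] 7.33 0.003589061088860035
tee [444.6  26.3  11.8] [4.4782e+02 2.5560e+01 1.3000e-01] 7.3 0.005453894846141338
gap [451.4 -23.3  10.8] [ 4.5398e+02 -2.1060e+01  1.3000e-01] 7.33 0.007158881984651089
key [457.8 -66.6  11.6] [ 4.6029e+02 -6.3130e+01  1.3000e-01] 7.73 0.0075210267677903175
```

```bash
python3 -c "
from h import *
print(row(500,-310,290,8))"
```

```text
[-0.0122, 0.3724, -0.0027, 0.0037, 0.004, 0.0026]
```

```bash
python3 -m handwheel '[[0,0.06,0,0,0,0,1],[-0.004,0.12,0,0,0,0,1],[-0.006,0.18,0,0,0,0,1],[-0.008,0.24,0,0,0,0,1],[-0.01,0.3,0,0,0,0,1],[-0.012,0.35,-0.002,0.004,0.004,0.002,1],[-0.012,0.372,-0.002,0.004,0.004,0.002,1],[-0.012,0.372,-0.002,0.004,0.004,0.002,1],[-0.012,0.372,-0.002,0.004,0.004,0.002,1]]'
cat >> h.py <<'E'
def gauges(guess,save=None):
    s=read_state();im,d=get_image('wrist')
    if save: cv2.imwrite('pics/'+save,cv2.resize(im,None,fx=1.5,fy=1.5))
    g=cv2.cvtColor(im,cv2.COLOR_BGR2GRAY);p=cloud('wrist',d,s);out={}
    for n,(x,y,a) in guess.items():
        near=(d>0)&(np.hypot(p[...,0]-x,p[...,1]-y)<55)
        t=p[near&(abs(p[...,2]-12.5)<4)|near&(abs(p[...,2]-29)<4)]
        x0,y0=x-60,y-60;G=np.zeros((240,240),np.float32)
        ii=((t[:,:2]-[x0,y0])*2).round().astype(int);ii=ii[((ii>=0)&(ii<240)).all(1)]
        G[ii[:,0],ii[:,1]]=1;G=cv2.morphologyEx(G,cv2.MORPH_CLOSE,np.ones((7,7)));G=cv2.GaussianBlur(G,(0,0),1.5)
        b=fit(n,G,[x,y,a],x0,y0)
        wt=render(n,b[0],x0,y0,240,.5,6,2);b=fit(n,G,b[0],x0,y0,weight=wt)
        rib=p[near&(abs(p[...,2]-29)<4)];steel=p[near&(abs(p[...,2]-12.5)<4)]
        rc=[(v.min()+v.max())/2 for v in rib[:,:2].T] if len(rib) else None
        print(n,b[0].round(2),'deg',np.degrees(b[0][2]).round(1),'cost',round(float(b[1]),4),'rib mean',rib.mean(0).round(1),'steel z',np.median(steel[:,2]).round(1));out[n]=b[0]
    return out
E
python3 - <<'E'
from h import *
print(read_state()['position'],azi())
gauges({'square':(450,-352,-.15),'gap':(560,-355,0),'tee':(567,-245,-.75)},'w3.png')
E
```

```text
clock: 15.65
position: [499.6, -308.6, 289.7]
ee_rot: [0.998, 0.07, 0.0, -0.001]
contact_force: [0.5, 0.6, 0.7]
gripper_width: 85.5
grasp_force: 0.0
[ 499.577468   -308.59403339  289.67041043] 7.999115200797071
square [ 4.4386e+02 -3.5503e+02 -2.4000e-01] deg -14.0 cost 0.0111 rib mean [ 444.1 -355.5   28.5] steel z 12.8
gap [ 5.6318e+02 -3.6095e+02 -2.0000e-02] deg -1.3 cost 0.0066 rib mean [ 563.9 -361.3   28.7] steel z 13.2
tee [ 566.96 -245.44   -0.62] deg -35.4 cost 0.0025 rib mean [ 566.9 -245.3   28.6] steel z 12.9
```

View pics/w3.png

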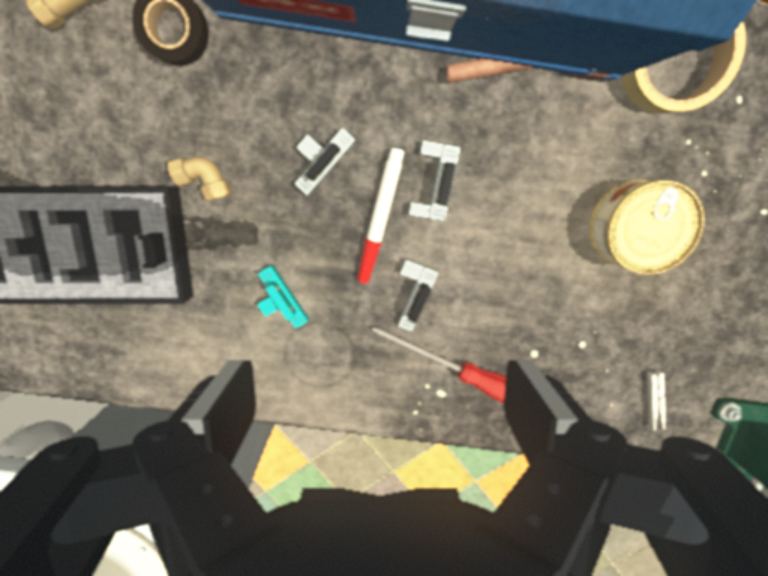

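The view shows the tee at 1.5x px (325,163), the gap at (440,180), the square at (418,295) and the turquoise decoy at (282,297). All heights match (steel 12.8, rib 28.6). I'll grasp the square first.

```bash
python3 -c "
from h import *
print(row(444,-355.2,100,-14))"
```

```text
[-0.062, 0.0388, 0.1898, -0.0013, -0.0013, 0.3844]
```

```bash
python3 -m handwheel '[[-0.03,0.02,0.05,0,0,0.17,-0.2],[-0.062,0.039,0.1,0,0,0.34,-0.2],[-0.062,0.039,0.15,0,0,0.384,-0.2],[-0.062,0.039,0.19,0,0,0.384,-0.2],[-0.062,0.039,0.19,0,0,0.384,-0.2],[-0.062,0.039,0.19,0,0,0.384,-0.2]]'
python3 - <<'E'
from h import *
print(azi());g=gauges({'square':(444,-355,-.24)})['square']
print(row(g[0],g[1],15,np.degrees(g[2])))
E
```

```text
clock: 16.45
position: [445.4, -356.6, 101.7]
ee_rot: [0.993, -0.122, 0.002, 0.0]
contact_force: [1.0, -0.4, 0.5]
gripper_width: 34.3
grasp_force: 0.0
-13.961431883919397
square [ 4.4368e+02 -3.5607e+02 -2.4000e-01] deg -13.9 cost 0.0055 rib mean [ 444.9 -356.4   28.7] steel z 12.8
[-0.0025, -0.0002, 0.0871, -0.0, -0.0053, -0.0011]
```

```bash
python3 -m handwheel '[[-0.001,0,0.03,0,-0.005,0,-0.2],[-0.0015,0,0.06,0,-0.005,0,-0.2],[-0.0015,0,0.078,0,-0.005,0,-0.2],[-0.0015,0,0.087,0,-0.005,0,-0.2],[-0.0015,0,0.087,0,-0.005,0,-0.2],[-0.0015,0,0.087,0,-0.005,0,-1],[-0.0015,0,0.087,0,-0.005,0,-1],[-0.0015,0,0.087,0,-0.005,0,-1],[-0.0015,0,0.087,0,-0.005,0,-1],[-0.0015,0,0.087,0,-0.005,0,-1]]'
python3 -m handwheel '[[0,0,-0.03,0,0,0,-1],[0,0,-0.08,0,0,0,-1],[0,0,-0.13,0,0,0,-1],[0,0,-0.17,0,0,0,-1],[0,0,-0.17,0,0,0,-1],[0,0,-0.17,0,0,0,-1]]'
python3 - <<'E'
from h import *
s=read_state();im,d=save('wrist','w4.png',1.5);m=camera_model('wrist');K=m['K'];H=m['hand_eye']
v,u=np.indices(d.shape);p=np.stack([(u-K[0,2])/K[0,0]*d,(v-K[1,2])/K[1,1]*d,d],-1)@H[:3,:3].T+H[:3,3]
near=(d>0)&(abs(p[...,0])<60)&(abs(p[...,1])<60)
h=np.histogram(p[near][:,2],bins=np.arange(-40,40,2));print(list(zip(h[1],h[0])))
np.savez('w4.npz',im=im,d=d,p=p)
E
```

```text
clock: 17.75
position: [443.3, -356.6, 14.1]
ee_rot: [0.992, -0.122, -0.001, -0.0]
contact_force: [-0.2, 1.5, 5.5]
gripper_width: 8.0
grasp_force: 62.3
clock: 18.5
position: [442.3, -356.0, 181.9]
ee_rot: [0.992, -0.123, -0.003, -0.001]
contact_force: [0.3, -0.2, -1.2]
gripper_width: 8.1
grasp_force: 61.5
[(np.int64(-40), np.int64(323)), (np.int64(-38), np.int64(211)), (np.int64(-36), np.int64(102)), (np.int64(-34), np.int64(75)), (np.int64(-32), np.int64(114)), (np.int64(-30), np.int64(123)), (np.int64(-28), np.int64(119)), (np.int64(-26), np.int64(131)), (np.int64(-24), np.int64(121)), (np.int64(-22), np.int64(140)), (np.int64(-20), np.int64(106)), (np.int64(-18), np.int64(131)), (np.int64(-16), np.int64(1074)), (np.int64(-14), np.int64(256)), (np.int64(-12), np.int64(103)), (np.int64(-10), np.int64(101)), (np.int64(-8), np.int64(62)), (np.int64(-6), np.int64(45)), (np.int64(-4), np.int64(26)), (np.int64(-2), np.int64(70)), (np.int64(0), np.int64(1897)), (np.int64(2), np.int64(248)), (np.int64(4), np.int64(57)), (np.int64(6), np.int64(60)), (np.int64(8), np.int64(58)), (np.int64(10), np.int64(56)), (np.int64(12), np.int64(11)), (np.int64(14), np.int64(0)), (np.int64(16), np.int64(0)), (np.int64(18), np.int64(0)), (np.int64(20), np.int64(0)), (np.int64(22), np.int64(0)), (np.int64(24), np.int64(0)), (np.int64(26), np.int64(0)), (np.int64(28), np.int64(0)), (np.int64(30), np.int64(0)), (np.int64(32), np.int64(0)), (np.int64(34), np.int64(0)), (np.int64(36), np.int64(0))]
```

View pics/w4.png

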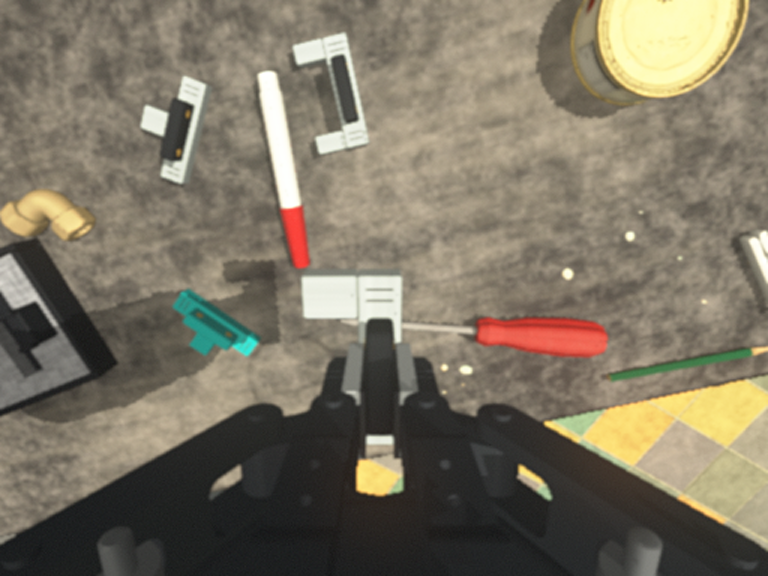

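The square is held between the fingers, with its blade at 1.5x px (330,297) and bar end at (380,280); the rib is central. I'll measure its offset in the grip.

```bash
cat >> h.py <<'E'
def held(name,d=None,im=None):
    """offset of held gauge in tool frame (tool x, -tool y), mm/deg"""
    if d is None: im,d=get_image('wrist')
    m=camera_model('wrist');K=m['K'];H=m['hand_eye'];g=cv2.cvtColor(im,cv2.COLOR_BGR2GRAY)
    v,u=np.indices(d.shape);p=np.stack([(u-K[0,2])/K[0,0]*d,(v-K[1,2])/K[1,1]*d,d],-1)@H[:3,:3].T+H[:3,3]
    zt=np.median(p[(d>0)&(abs(p[...,2]-1)<6)&(abs(p[...,1])<8)&(p[...,0]>22)&(p[...,0]<34)][:,2])
    # picture resampled on the plane of the steel's top, in tool coordinates
    k,res=240,.5;gx,gy=np.meshgrid(-60+np.arange(k)*res,-60+np.arange(k)*res,indexing='ij')
    c=(np.stack([gx,-gy,np.full_like(gx,zt)],-1)-H[:3,3])@H[:3,:3]
    U=(c[...,0]/c[...,2]*K[0,0]+K[0,2]).astype(np.float32);V=(c[...,1]/c[...,2]*K[1,1]+K[1,2]).astype(np.float32)
    ok=((abs(p[...,2]-zt)<4)&(d>0)).astype(np.float32)
    G=cv2.remap(ok,U,V,cv2.INTER_LINEAR);G=cv2.GaussianBlur(G,(0,0),2)
    w0=((gx>16)|((gx<-28)&(abs(gy)<7))).astype(float)
    w0*=1-((abs(gx)<21)&(abs(gy)<6))
    b=fit(name,G,[0,0,0],-60,-60,weight=w0)
    print('held',name,'dx %.2f dy %.2f yaw %.2f deg'%(b[0][0],b[0][1],np.degrees(b[0][2])),'cost',round(float(b[1]),4),'steel top z',round(float(zt),2))
    return b[0]
def place(x,y,a,o,z):
    """row bringing held gauge with offset o to x,y,yaw a(rad) at TCP height z"""
    t=a-o[2];c,s=np.cos(t),np.sin(t)
    return row(x-c*o[0]+s*o[1],y-s*o[0]-c*o[1],z,np.degrees(t))
E
python3 - <<'E'
from h import *
z=np.load('w4.npz');o=held('square',z['d'],z['im'])
print(place(440.7,71.4,.128,o,182))
E
```

```text
held square dx 0.58 dy 1.46 yaw -2.31 deg cost 0.0017 steel top z 1.15
[-0.1055, -0.4125, 0.0009, -0.0037, 0.0062, -0.4145]
```

```bash
python3 -c "
from h import *
print(row(380,45,180,7.5))"
```

```text
[-0.1579, -0.3737, 0.0032, -0.0036, 0.0062, -0.3771]
```

```bash
python3 -m handwheel '[[-0.025,-0.06,0,0,0,-0.06,-1],[-0.05,-0.12,0,0,0,-0.12,-1],[-0.075,-0.18,0,0,0,-0.18,-1],[-0.1,-0.24,0,0,0,-0.24,-1],[-0.125,-0.3,0,0,0.003,-0.3,-1],[-0.145,-0.35,0,-0.003,0.006,-0.377,-1],[-0.158,-0.3737,0.0,-0.003,0.006,-0.377,-1],[-0.158,-0.3737,0.03,-0.003,0.006,-0.377,-1],[-0.158,-0.3737,0.03,-0.003,0.006,-0.377,-1]]'
cat >> h.py <<'E'
def pockets(names,save=None):
    P={'square':(440.7,71.4,.128),'tee':(447.8,25.6,.128),'gap':(454,-21,.128)}
    s=read_state();im,d=get_image('wrist')
    if save: cv2.imwrite('pics/'+save,cv2.resize(im,None,fx=1.5,fy=1.5))
    g=cv2.cvtColor(im,cv2.COLOR_BGR2GRAY)
    for n in names:
        x0,y0=P[n][0]-50,P[n][1]-50;G=ortho(g,s,22.5,x0,y0,100,.5).astype(np.float32)
        lo,hi=np.percentile(G,5),np.percentile(G,75);G=np.clip((hi-G)/(hi-lo),0,1)
        wt=render(n,P[n],x0,y0,200,.5,7,2);b=fit(n,G,P[n],x0,y0,grow=1.5,weight=wt)
        print(n,b[0].round(2),np.degrees(b[0][2]).round(2),round(float(b[1]),4))
E
python3 - <<'E'
from h import *
print(read_state()['position'],azi());pockets(['square','tee'],'w5.png')
E
```

```text
clock: 19.68
position: [378.3, 43.7, 151.4]
ee_rot: [0.998, 0.066, -0.003, 0.002]
contact_force: [-0.0, -0.1, -1.1]
gripper_width: 8.0
grasp_force: 61.5
[378.28594679  43.71444509 151.44067346] 7.55613499017994
square [4.4118e+02 7.1670e+01 1.3000e-01] 7.46 0.0038
tee [4.4782e+02 2.5330e+01 1.3000e-01] 7.44 0.0054
```

View pics/w5.png

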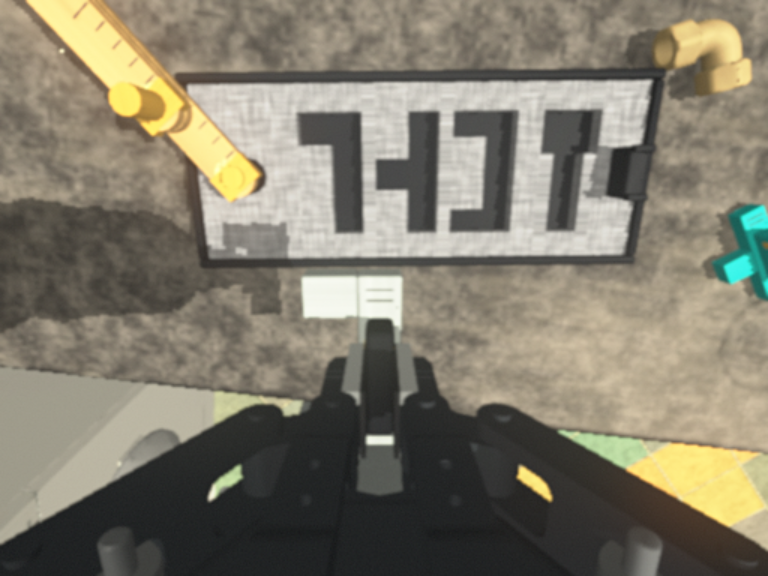

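Square pocket is visible at (340,175), clear. Both views agree, so I hover over it and lower.

```bash
python3 -c "
from h import *
print(place(441,71.5,.1295,[.6,.2,0],42))"
```

```text
[0.0641, -0.0195, 0.1105, 0.0034, 0.002, 0.0021]
```

```bash
python3 -m handwheel '[[0.06,-0.0195,0,0.003,0.002,0.002,-1],[0.0641,-0.0195,0.04,0.003,0.002,0.002,-1],[0.0641,-0.0195,0.08,0.003,0.002,0.002,-1],[0.0641,-0.0195,0.103,0.003,0.002,0.002,-1],[0.0641,-0.0195,0.1105,0.003,0.002,0.002,-1],[0.0641,-0.0195,0.1105,0.003,0.002,0.002,-1],[0.0641,-0.0195,0.1105,0.003,0.002,0.002,-1]]'
python3 - <<'E'
from h import *
print(read_state()['position'],azi(),place(441,71.5,.1295,[.6,.2,0],36)); save('wrist','w6.png',3,(150,120,350,300))
E
```

```text
clock: 20.6
position: [442.9, 72.4, 44.6]
ee_rot: [0.998, 0.065, 0.003, -0.001]
contact_force: [-0.1, -0.1, -0.8]
gripper_width: 7.9
grasp_force: 61.5
[442.8685286   72.38174507  44.58407243] 7.400708092024229 [-0.0026, 0.0009, 0.0086, -0.0024, -0.0065, -0.0003]
```

View pics/w6.png

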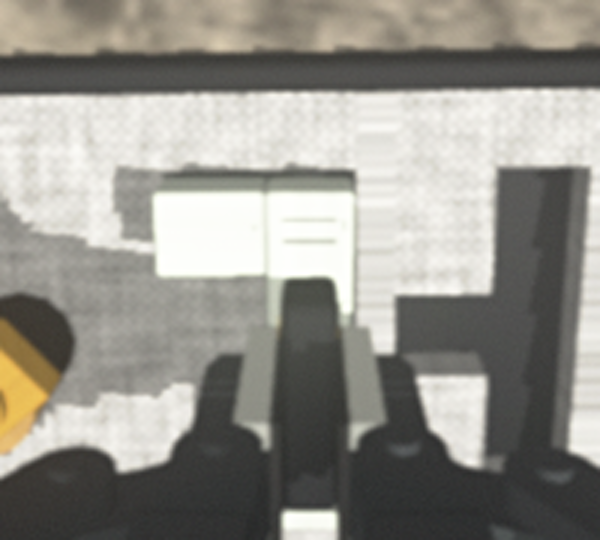

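The crop shows the gauge covering the pocket's outline, with the tee pocket alongside. I correct the last 2.6 mm and lower it.

```bash
python3 -m handwheel '[[-0.0026,0.0009,0.004,-0.002,-0.0065,0,-1],[-0.0026,0.0009,0.0065,-0.002,-0.0065,0,-1],[-0.0026,0.0009,0.0065,-0.002,-0.0065,0,-1],[-0.0026,0.0009,0.0065,-0.002,-0.0065,0,-1]]'
python3 -c "
from h import *
print(place(441,71.5,.1295,[.6,.2,0],34))"
```

```text
clock: 21.15
position: [439.5, 70.9, 36.9]
ee_rot: [0.998, 0.065, -0.001, 0.0]
contact_force: [-1.6, 0.5, -0.6]
gripper_width: 7.7
grasp_force: 61.5
[0.001, -0.0002, 0.0029, 0.0005, 0.0025, -0.0002]
```

```bash
python3 -m handwheel '[[0,0,0,0,0,0,-1],[0,0,0,0,0,0,-1],[0,0,0,0,0,0,-1],[0,0,0,0,0,0,-1]]'
python3 -c "
from h import *
for i in range(4):print(place(441,71.5,.1295,[.6,.2,0],34)); get_image('top')"
```

```text
clock: 21.65
position: [439.5, 70.9, 36.9]
ee_rot: [0.998, 0.065, -0.001, 0.0]
contact_force: [-0.2, -0.9, -0.5]
gripper_width: 8.2
grasp_force: 61.5
[0.001, -0.0002, 0.0029, 0.0004, 0.0024, -0.0003]
[0.001, -0.0002, 0.0029, 0.0004, 0.0024, -0.0003]
[0.001, -0.0002, 0.0029, 0.0004, 0.0024, -0.0003]
[0.001, -0.0002, 0.0029, 0.0004, 0.0024, -0.0003]
```

```bash
python3 -m handwheel '[[0.001,0,0,0,0.0024,0,-1],[0.001,0,0.002,0,0.0024,0,-1],[0.001,0,0.004,0,0.0024,0,-1],[0.001,0,0.006,0,0.0024,0,-1],[0.001,0,0.006,0,0.0024,0,-1]]'
python3 -c "
from h import *
print(place(441,71.5,.1295,[.6,.2,0],24))"
```

```text
clock: 22.48
position: [440.3, 70.9, 30.7]
ee_rot: [0.998, 0.065, -0.0, 0.0]
contact_force: [-0.3, -0.4, -0.9]
gripper_width: 8.3
grasp_force: 64.2
[0.0002, -0.0003, 0.0067, 0.0006, 0.0006, -0.0003]
```

```bash
python3 -m handwheel '[[0,0,0.003,0,0,0,-1],[0,0,0.006,0,0,0,-1],[0,0,0.008,0,0,0,-1],[0,0,0.009,0,0,0,-1],[0,0,0.009,0,0,0,-1]]'
```

```text
clock: 23.1
position: [440.4, 70.9, 24.1]
ee_rot: [0.998, 0.065, 0.0, 0.0]
contact_force: [-6.8, -0.3, 22.6]
gripper_width: 8.1
grasp_force: 67.4
```

```bash
python3 -m handwheel '[[0,0,-0.001,0,0,0,-0.5],[0,0,-0.001,0,0,0,-0.2],[0,0,-0.001,0,0,0,-0.2],[0,0,-0.04,0,0,0,-0.2],[-0.03,0,-0.08,0,0,0,-0.2],[-0.06,0.03,-0.12,0,0,0,-0.2],[-0.06,0.03,-0.12,0,0,0,-0.2],[-0.06,0.03,-0.12,0,0,0,-0.2]]'
cat >> h.py <<'E'
def cloudnow(f=None):
    s=read_state();im,d=get_image('wrist')
    if f: cv2.imwrite('pics/'+f,cv2.resize(im,None,fx=1.5,fy=1.5))
    return im,d,cloud('wrist',d,s)
E
python3 - <<'E'
from h import *
im,d,p=cloudnow('w7.png')
x,y,a=441,71.5,.1295
lx=(p[...,0]-x)*np.cos(a)+(p[...,1]-y)*np.sin(a);ly=-(p[...,0]-x)*np.sin(a)+(p[...,1]-y)*np.cos(a)
for n,b in dict(barL=(-33,-24,-6,6),barR=(24,33,-6,6),blade=(21,33,12,26),rib=(-15,15,-3,3),foamfar=(-30,10,-18,-12),foamnear=(-30,10,14,30),foamx=(40,46,-8,20)).items():
    m=(d>0)&(lx>b[0])&(lx<b[1])&(ly>b[2])&(ly<b[3]);print(n,m.sum(),np.median(p[m][:,2]).round(2))
E
```

```text
clock: 24.1
position: [384.9, 33.6, 141.7]
ee_rot: [0.998, 0.064, 0.0, 0.0]
contact_force: [-0.2, -0.6, 0.2]
gripper_width: 34.1
grasp_force: 0.0
barL 116 23.17
barR 145 23.12
blade 241 23.11
rib 255 38.94
foamfar 296 22.97
foamnear 768 23.07
foamx 227 23.07
```

Square is flush (23.1 vs foam 23.05). Next, the tee.

```bash
python3 -c "
from h import *
print(row(567,-245,141,-35.4))"
```

```text
[0.1448, 0.2998, 0.0003, 0.0012, 0.0009, 0.747]
```

```bash
python3 -m handwheel '[[0.03,0.06,0,0,0,0.15,-0.2],[0.06,0.12,0,0,0,0.3,-0.2],[0.09,0.18,0,0,0,0.45,-0.2],[0.12,0.24,0,0,0,0.6,-0.2],[0.145,0.3,0,0,0,0.747,-0.2],[0.145,0.3,0.03,0.001,0.001,0.747,-0.2],[0.145,0.3,0.03,0.001,0.001,0.747,-0.2],[0.145,0.3,0.03,0.001,0.001,0.747,-0.2]]'
python3 - <<'E'
from h import *
print(azi());g=gauges({'tee':(567,-245,-.62)})['tee']
print(row(g[0],g[1],15,np.degrees(g[2])))
E
```

```text
clock: 25.15
position: [567.1, -244.7, 111.0]
ee_rot: [0.953, -0.304, -0.001, -0.0]
contact_force: [0.2, -0.2, 0.5]
gripper_width: 33.6
grasp_force: 0.0
-35.345557789651245
tee [ 567.51 -245.46   -0.62] deg -35.3 cost 0.0053 rib mean [ 568.3 -245.8   28.8] steel z 13.0
[0.0006, 0.0008, 0.097, -0.0005, -0.0005, -0.0001]
```

```bash
python3 -m handwheel '[[0.0006,0.0008,0.04,0,0,0,-0.2],[0.0006,0.0008,0.07,0,0,0,-0.2],[0.0006,0.0008,0.09,0,0,0,-0.2],[0.0006,0.0008,0.0965,0,0,0,-0.2],[0.0006,0.0008,0.0965,0,0,0,-0.2],[0.0006,0.0008,0.0965,0,0,0,-1],[0.0006,0.0008,0.0965,0,0,0,-1],[0.0006,0.0008,0.0965,0,0,0,-1],[0.0006,0.0008,0.0965,0,0,0,-1],[0.0006,0.0008,0.0965,0,0,0,-1]]'
python3 -m handwheel '[[0,0,-0.03,0,0,0,-1],[0,0,-0.08,0,0,0,-1],[0,0,-0.13,0,0,0,-1],[0,0,-0.15,0,0,0,-1],[0,0,-0.15,0,0,0,-1],[0,0,-0.15,0,0,0,-1]]'
python3 - <<'E'
from h import *
held('tee');print(row(387,0,150,7.5))
E
```

```text
clock: 26.45
position: [568.3, -246.3, 17.2]
ee_rot: [0.953, -0.304, 0.002, -0.0]
contact_force: [-0.3, 2.1, 5.9]
gripper_width: 8.0
grasp_force: 61.8
clock: 27.2
position: [566.1, -246.0, 163.8]
ee_rot: [0.953, -0.304, -0.001, -0.0]
contact_force: [0.3, 0.1, -1.0]
gripper_width: 7.7
grasp_force: 61.0
held tee dx -0.85 dy 3.21 yaw -4.91 deg cost 0.0023 steel top z 4.32
[-0.2885, -0.0967, 0.0143, -0.0009, 0.0027, -0.7491]
```

```bash
python3 -c "
from h import *
print(place(447.8,25.2,.1295,[-.9,.2,0],100))"
```

```text
[-0.2526, -0.1529, 0.0642, -0.0009, 0.0027, -0.7477]
```

```bash
python3 -m handwheel '[[-0.05,-0.03,0,0,0,-0.15,-1],[-0.1,-0.06,0,0,0,-0.3,-1],[-0.15,-0.09,0,0,0,-0.45,-1],[-0.2,-0.12,0,0,0,-0.6,-1],[-0.2526,-0.1529,0.03,0,0.0027,-0.7477,-1],[-0.2526,-0.1529,0.064,0,0.0027,-0.7477,-1],[-0.2526,-0.1529,0.064,0,0.0027,-0.7477,-1],[-0.2526,-0.1529,0.064,0,0.0027,-0.7477,-1],[-0.2526,-0.1529,0.064,0,0.0027,-0.7477,-1]]'
python3 -c "
from h import *
held('tee');print(place(447.8,25.2,.1295,[-.9,.2,0],41))"
```

```text
clock: 28.38
position: [451.1, 24.3, 102.5]
ee_rot: [0.998, 0.064, 0.003, 0.0]
contact_force: [0.7, 0.2, -0.4]
gripper_width: 7.7
grasp_force: 61.0
held tee dx -0.20 dy 2.73 yaw -5.78 deg cost 0.0024 steel top z 4.18
[-0.0025, -0.0011, 0.0615, 0.0004, -0.0059, -0.001]
```

```bash
python3 -m handwheel '[[-0.0025,-0.001,0.03,0,-0.006,-0.001,-1],[-0.0025,-0.001,0.05,0,-0.006,-0.001,-1],[-0.0025,-0.001,0.059,0,-0.006,-0.001,-1],[-0.0025,-0.001,0.059,0,-0.006,-0.001,-1],[-0.0025,-0.001,0.059,0,-0.006,-0.001,-1],[-0.0025,-0.001,0.059,0,-0.006,-0.001,-1]]'
python3 -c "
from h import *
print(azi(),place(447.8,25.2,.1295,[-.9,.2,0],39))"
```

```text
clock: 29.18
position: [448.1, 25.5, 43.3]
ee_rot: [0.998, 0.065, -0.0, 0.0]
contact_force: [-0.4, -0.7, -1.3]
gripper_width: 7.9
grasp_force: 61.0
7.5025250416980445 [0.0005, 0.0005, 0.0043, 0.0004, 0.0005, 0.0014]
```

```bash
python3 -m handwheel '[[0.0005,0.0005,0.003,0,0,0.001,-1],[0.0005,0.0005,0.006,0,0,0.001,-1],[0.0005,0.0005,0.009,0,0,0.001,-1],[0.0005,0.0005,0.0115,0,0,0.001,-1],[0.0005,0.0005,0.0115,0,0,0.001,-1]]'
python3 -c "
from h import *
print(azi(),place(447.8,25.2,.1295,[-.9,.2,0],26))"
```

```text
clock: 29.8
position: [447.9, 24.8, 30.7]
ee_rot: [0.998, 0.065, -0.001, 0.001]
contact_force: [-0.2, 0.8, -0.7]
gripper_width: 8.0
grasp_force: 61.0
7.446044166364279 [0.0008, -0.0002, 0.0047, 0.001, 0.003, 0.0005]
```

```bash
python3 -m handwheel '[[0.0003,0,0.002,0,0.002,0,-1],[0.0003,0,0.004,0,0.002,0,-1],[0.0003,0,0.0055,0,0.002,0,-1],[0.0003,0,0.0065,0,0.002,0,-1],[0.0003,0,0.0065,0,0.002,0,-1]]'
```

```text
clock: 30.42
position: [448.4, 24.9, 27.0]
ee_rot: [0.998, 0.066, 0.0, 0.001]
contact_force: [-7.1, 0.6, 24.5]
gripper_width: 7.9
grasp_force: 64.3
```

```bash
python3 -m handwheel '[[0,0,-0.001,0,0,0,-0.5],[0,0,-0.001,0,0,0,-0.2],[0,0,-0.001,0,0,0,-0.2],[0,0,-0.04,0,0,0,-0.2],[-0.03,0,-0.08,0,0,0,-0.2],[-0.06,0.03,-0.12,0,0,0,-0.2],[-0.06,0.03,-0.12,0,0,0,-0.2],[-0.06,0.03,-0.12,0,0,0,-0.2]]'
cat >> h.py <<'E'
def flush(x,y,a,boxes):
    im,d,p=cloudnow()
    lx=(p[...,0]-x)*np.cos(a)+(p[...,1]-y)*np.sin(a);ly=-(p[...,0]-x)*np.sin(a)+(p[...,1]-y)*np.cos(a)
    for n,b in dict(barL=(-33,-24,-6,6),barR=(25,33,-6,6),rib=(-15,15,-3,3),foamfar=(-30,10,-18,-12),foamx=(40,46,-8,20),**boxes).items():
        m=(d>0)&(lx>b[0])&(lx<b[1])&(ly>b[2])&(ly<b[3]);print(n,m.sum(),np.median(p[m][:,2]).round(2))
E
python3 - <<'E'
from h import *
flush(447.8,25.2,.1295,dict(stem=(-6,6,12,26)));pockets(['gap'])
print(row(563,-361,141,-1.3))
E
```

```text
clock: 31.42
position: [392.8, -12.5, 144.3]
ee_rot: [0.998, 0.065, -0.0, 0.0]
contact_force: [0.7, 0.0, -1.3]
gripper_width: 34.0
grasp_force: 0.0
barL 123 23.1
barR 126 23.09
rib 251 38.94
foamfar 294 23.07
foamx 227 23.17
stem 215 23.01
gap [ 4.543e+02 -2.148e+01  1.500e-01] 8.57 0.0065
[0.1237, 0.3678, 0.0026, 0.0015, 0.0025, 0.1527]
```

Tee is flush. Next, the gap gauge.

```bash
python3 -m handwheel '[[0.02,0.06,0,0,0,0.03,-0.2],[0.04,0.12,0,0,0,0.06,-0.2],[0.06,0.18,0,0,0,0.1,-0.2],[0.08,0.24,0,0,0,0.13,-0.2],[0.1,0.3,0,0,0,0.153,-0.2],[0.12,0.355,0.02,0.001,0.002,0.153,-0.2],[0.1237,0.3678,0.03,0.001,0.002,0.153,-0.2],[0.1237,0.3678,0.03,0.001,0.002,0.153,-0.2],[0.1237,0.3678,0.03,0.001,0.002,0.153,-0.2]]'
python3 - <<'E'
from h import *
print(azi());g=gauges({'gap':(563,-361,-.02)},'w8.png')['gap']
print(row(g[0],g[1],16,np.degrees(g[2])))
E
```

```text
clock: 32.65
position: [562.9, -359.9, 114.5]
ee_rot: [1.0, -0.011, 0.0, -0.0]
contact_force: [-0.7, -0.2, 0.4]
gripper_width: 34.2
grasp_force: 0.0
-1.2440734394491508
gap [ 5.6392e+02 -3.6187e+02 -2.0000e-02] deg -1.3 cost 0.006 rib mean [ 564.7 -361.9   28.7] steel z 13.2
[0.0006, 0.002, 0.0993, -0.0003, -0.0018, 0.0019]
```

```bash
python3 -m handwheel '[[0.0008,0.002,0.04,0,0,0,-0.2],[0.0008,0.002,0.07,0,-0.001,0.001,-0.2],[0.0008,0.002,0.09,0,-0.001,0.001,-0.2],[0.0008,0.002,0.099,0,-0.001,0.001,-0.2],[0.0008,0.002,0.099,0,-0.001,0.001,-0.2],[0.0008,0.002,0.099,0,-0.001,0.001,-1],[0.0008,0.002,0.099,0,-0.001,0.001,-1],[0.0008,0.002,0.099,0,-0.001,0.001,-1],[0.0008,0.002,0.099,0,-0.001,0.001,-1],[0.0008,0.002,0.099,0,-0.001,0.001,-1]]'
python3 -m handwheel '[[0,0,-0.03,0,0,0,-1],[0,0,-0.08,0,0,0,-1],[0,0,-0.13,0,0,0,-1],[0,0,-0.15,0,0,0,-1],[0,0,-0.15,0,0,0,-1],[0,0,-0.15,0,0,0,-1]]'
python3 - <<'E'
from h import *
o=held('gap');print(place(454.1,-21.4,.1295,[o[0],.2,0],100))
E
```

```text
clock: 33.95
position: [564.9, -363.4, 17.4]
ee_rot: [1.0, -0.012, 0.001, 0.0]
contact_force: [-0.5, 2.6, 5.4]
gripper_width: 8.3
grasp_force: 61.2
clock: 34.7
position: [562.8, -362.7, 163.7]
ee_rot: [1.0, -0.012, -0.001, -0.001]
contact_force: [-0.1, 0.6, -0.8]
gripper_width: 8.1
grasp_force: 60.3
held gap dx -1.37 dy 2.21 yaw -2.50 deg cost 0.0029 steel top z 4.4
[-0.1154, -0.3384, 0.0645, -0.0024, 0.0028, -0.1541]
```

```bash
python3 -m handwheel '[[-0.02,-0.06,0,0,0,-0.03,-1],[-0.04,-0.12,0,0,0,-0.06,-1],[-0.06,-0.18,0,0,0,-0.1,-1],[-0.08,-0.24,0,0,0,-0.13,-1],[-0.1,-0.3,0,0,0,-0.154,-1],[-0.1154,-0.3384,0.03,-0.002,0.003,-0.154,-1],[-0.1154,-0.3384,0.064,-0.002,0.003,-0.154,-1],[-0.1154,-0.3384,0.064,-0.002,0.003,-0.154,-1],[-0.1154,-0.3384,0.064,-0.002,0.003,-0.154,-1]]'
python3 -c "
from h import *
held('gap');print(place(454.1,-21.4,.1295,[-1.1,.2,0],42))"
```

```text
clock: 35.88
position: [457.4, -22.4, 102.1]
ee_rot: [0.998, 0.065, 0.002, 0.001]
contact_force: [1.7, -0.8, -0.9]
gripper_width: 8.0
grasp_force: 60.3
held gap dx -1.58 dy 2.49 yaw -3.74 deg cost 0.0031 steel top z 4.36
[-0.0027, -0.0014, 0.0606, 0.0022, -0.0051, -0.0002]
```

```bash
python3 -m handwheel '[[-0.0027,-0.001,0.03,0.002,-0.005,0,-1],[-0.0027,-0.001,0.05,0.002,-0.005,0,-1],[-0.0027,-0.001,0.059,0.002,-0.005,0,-1],[-0.0027,-0.001,0.059,0.002,-0.005,0,-1],[-0.0027,-0.001,0.059,0.002,-0.005,0,-1],[-0.0027,-0.001,0.059,0.002,-0.005,0,-1]]'
python3 -c "
from h import *
print(azi(),place(454.1,-21.4,.1295,[-1.2,.2,0],39))"
```

```text
clock: 36.67
position: [454.8, -21.5, 43.6]
ee_rot: [0.998, 0.065, 0.0, -0.0]
contact_force: [0.4, -0.1, -1.3]
gripper_width: 8.3
grasp_force: 60.3
7.444648502058534 [0.0006, 0.0001, 0.0046, -0.0002, -0.0004, 0.0004]
```

```bash
python3 -m handwheel '[[0.0005,0,0.003,0,0,0,-1],[0.0005,0,0.006,0,0,0,-1],[0.0005,0,0.009,0,0,0,-1],[0.0005,0,0.0115,0,0,0,-1],[0.0005,0,0.0115,0,0,0,-1]]'
```

```text
clock: 37.3
position: [454.6, -21.5, 31.0]
ee_rot: [0.998, 0.065, -0.001, 0.0]
contact_force: [0.8, -0.1, -2.1]
gripper_width: 8.0
grasp_force: 60.3
```

```bash
python3 -m handwheel '[[0.0003,0,0.002,0,0.001,0,-1],[0.0003,0,0.004,0,0.001,0,-1],[0.0003,0,0.0055,0,0.001,0,-1],[0.0003,0,0.0065,0,0.001,0,-1],[0.0003,0,0.0065,0,0.001,0,-1]]'
python3 -m handwheel '[[0,0,-0.001,0,0,0,-0.5],[0,0,-0.001,0,0,0,-0.2],[0,0,-0.001,0,0,0,-0.2],[0,0,-0.04,0,0,0,-0.2],[-0.03,0,-0.08,0,0,0,-0.2],[-0.06,-0.01,-0.12,0,0,0,-0.2],[-0.06,-0.01,-0.12,0,0,0,-0.2],[-0.06,-0.01,-0.12,0,0,0,-0.2]]'
python3 - <<'E'
from h import *
flush(454.2,-21.4,.1295,dict(lugR=(25,33,12,26),lugL=(-33,-25,12,26)));flush(447.8,25.2,.1295,dict(stem=(-6,6,12,26)));flush(441,71.5,.1295,dict(bl=(21,33,12,26)))
E
```

```text
clock: 37.92
position: [454.9, -21.4, 27.2]
ee_rot: [0.998, 0.066, -0.0, 0.0]
contact_force: [-7.5, 2.1, 22.4]
gripper_width: 7.9
grasp_force: 63.5
clock: 38.92
position: [394.2, -19.3, 144.6]
ee_rot: [0.998, 0.065, -0.0, -0.0]
contact_force: [-0.3, -0.0, 0.3]
gripper_width: 33.6
grasp_force: 0.0
barL 120 23.05
barR 117 23.23
rib 255 39.01
foamfar 286 23.08
foamx 223 22.98
lugR 143 23.17
lugL 123 22.97
barL 120 23.04
barR 123 23.01
rib 254 39.13
foamfar 287 23.01
foamx 226 23.06
stem 201 23.03
barL 126 23.1
barR 121 22.92
rib 245 38.97
foamfar 309 22.84
foamx 242 23.01
bl 229 23.02
```

All three gauges are flush. Before the last swing I check clearance to the cabinet and the wrist range.

Run:
```python
from h import *
p=np.load('top0.npz')['p']
m=(p[...,2]>60)&(p[...,0]>570)&(p[...,0]<800)&(p[...,1]>-60)&(p[...,1]<400)
q=p[m]
for a in range(-60,400,40):
    t=q[(q[:,1]>=a)&(q[:,1]<a+40)]
    print(a,len(t),np.percentile(t[:,0],1).round() if len(t) else None)
s=read_state();print(s['joints'].round(2),azi());print(row(480,190,200,-132))
```

```text
-60 0 None
-20 0 None
20 706 727.0
60 998 718.0
100 942 721.0
140 1163 693.0
180 1099 692.0
220 1035 712.0
260 962 718.0
300 384 719.0
340 0 None
380 0 None
[ 0.37  0.09 -0.65 -0.   -0.84  1.33] 7.4204657706574
[0.1121, -0.1966, -0.0569, 0.0042, 0.0007, 2.4333]
```

```bash
python3 -m handwheel '[[0.01,-0.02,-0.02,0,0,0.17,-0.4],[0.02,-0.04,-0.04,0,0,0.34,-0.4],[0.03,-0.06,-0.05,0,0,0.51,-0.4],[0.04,-0.08,-0.055,0,0,0.68,-0.4],[0.05,-0.1,-0.057,0,0,0.85,-0.4],[0.06,-0.12,-0.057,0,0,1.02,-0.4],[0.08,-0.14,-0.057,0,0,1.19,-0.4],[0.1,-0.16,-0.057,0,0,1.36,-0.4],[0.112,-0.18,-0.057,0,0,1.53,-0.4],[0.112,-0.196,-0.057,0,0,1.7,-0.4]]'
python3 -c "
from h import *
print(azi(),read_state()['joints'].round(2),row(559,273,200,-132))"
```

```text
clock: 40.33
position: [480.7, 190.3, 199.7]
ee_rot: [-0.705, 0.709, 0.0, -0.002]
contact_force: [-0.6, -0.2, 0.2]
gripper_width: 25.5
grasp_force: 0.0
-90.31528445180271 [ 0.69  0.23 -0.3  -0.   -1.04 -0.7 ] [-0.0831, -0.0779, -0.0008, 0.0021, -0.0034, 0.7275]
```

```bash
python3 -m handwheel '[[-0.04,-0.04,0,0,0,0.18,-0.4],[-0.083,-0.078,0,0,0,0.36,-0.4],[-0.083,-0.078,0,0,0,0.54,-0.4],[-0.083,-0.078,0,0.002,-0.003,0.7275,-0.4],[-0.083,-0.078,0,0.002,-0.003,0.7275,-0.4],[-0.083,-0.078,0,0.002,-0.003,0.7275,-0.4]]'
python3 -c "
from h import *
knobs();print(azi(),read_state()['joints'].round(2),row(559.3,273.7,77,-132))"
```

```text
clock: 41.08
position: [557.9, 272.4, 200.7]
ee_rot: [-0.411, 0.912, 0.0, 0.001]
contact_force: [-0.8, -0.8, -0.1]
gripper_width: 25.7
grasp_force: 0.0
knob? 358 [462.7 165.8  95.7] [254.  15.]
knob? 213 [532.8 243.6  95.5] [253. 148.]
knob? 381 [727.9 123.6  97.9] [  6. 181.]
knob? 215 [559.5 272.9  95.2] [253. 190.]
knob? 223 [745.8 140.   98.9] [ 10. 219.]
knob? 48 [744.  177.2  88.2] [ 46. 238.]
knob? 152 [763.4 187.9  86.9] [ 44. 258.]
knob? 481 [727.3 242.1  98.8] [112. 274.]
-131.53556141295323 [ 0.71  0.4  -0.05  0.   -1.12 -1.44] [-0.0017, -0.0002, 0.124, -0.0004, 0.002, 0.0081]
```

```bash
python3 -m handwheel '[[-0.001,0,0.05,0,0.001,0.008,-0.4],[-0.001,0,0.1,0,0.001,0.008,-0.4],[-0.001,0,0.124,0,0.001,0.008,-0.4],[-0.001,0,0.124,0,0.001,0.008,-0.4],[-0.001,0,0.124,0,0.001,0.008,-0.55],[-0.001,0,0.124,0,0.001,0.008,-0.55]]'
cat >> h.py <<'E'
def arc(t0,t1,n=10,lead=2.0,hx=432.1,hy=132.3):
    o=[]
    for t in np.linspace(t0,t1,n+1)[1:]:
        a=np.radians(t-np.degrees(lead/190));az=-132-(48-t)*.84
        r=row(hx+190*np.cos(a),hy+190*np.sin(a),77,az)
        o.append('[%.4f,%.4f,%.3f,0,0,%.3f,-0.55]'%(r[0],r[1],0,r[5]))
    print('['+','.join(o)+']')
E
python3 -c "
from h import *
arc(48,8)"
```

```text
clock: 41.88
position: [559.7, 274.2, 79.6]
ee_rot: [-0.406, 0.914, 0.001, 0.003]
contact_force: [1.0, 0.7, 0.0]
gripper_width: 19.3
grasp_force: 0.0
[[0.0015,-0.0154,0.000,0,0,0.057,-0.55],[0.0030,-0.0286,0.000,0,0,0.116,-0.55],[0.0054,-0.0416,0.000,0,0,0.175,-0.55],[0.0087,-0.0545,0.000,0,0,0.233,-0.55],[0.0129,-0.0670,0.000,0,0,0.292,-0.55],[0.0180,-0.0793,0.000,0,0,0.351,-0.55],[0.0239,-0.0911,0.000,0,0,0.409,-0.55],[0.0307,-0.1026,0.000,0,0,0.468,-0.55],[0.0382,-0.1135,0.000,0,0,0.526,-0.55],[0.0465,-0.1239,0.000,0,0,0.585,-0.55]]
```

```bash
python3 -m handwheel '[[0.0015,-0.0154,0.001,0,0,0.057,-0.55],[0.0030,-0.0286,0.002,0,0,0.116,-0.55],[0.0054,-0.0416,0.002,0,0,0.175,-0.55],[0.0087,-0.0545,0.002,0,0,0.233,-0.55],[0.0129,-0.0670,0.002,0,0,0.292,-0.55],[0.0180,-0.0793,0.002,0,0,0.351,-0.55],[0.0239,-0.0911,0.002,0,0,0.409,-0.55],[0.0307,-0.1026,0.002,0,0,0.468,-0.55],[0.0382,-0.1135,0.002,0,0,0.526,-0.55],[0.0465,-0.1239,0.002,0,0,0.585,-0.55]]'
python3 -c "
from h import *
knobs();print(azi(),read_state()['joints'].round(2));arc(8,-32)"
```

```text
clock: 43.12
position: [620.6, 155.4, 75.9]
ee_rot: [-0.123, 0.992, 0.001, 0.002]
contact_force: [0.1, 4.1, 1.8]
gripper_width: 19.5
grasp_force: 1.6
knob? 833 [580.9 152.5  95.4] [268. 180.]
knob? 546 [623.6 139.9  99.3] [222. 245.]
-165.99057940987976 [ 0.5   0.55 -0.15  0.   -0.87 -1.82]
[[0.0010,-0.0102,0.000,0,0,0.052,-0.55],[0.0039,-0.0231,0.000,0,0,0.111,-0.55],[0.0077,-0.0358,0.000,0,0,0.169,-0.55],[0.0124,-0.0482,0.000,0,0,0.228,-0.55],[0.0179,-0.0603,0.000,0,0,0.286,-0.55],[0.0243,-0.0719,0.000,0,0,0.345,-0.55],[0.0314,-0.0831,0.000,0,0,0.404,-0.55],[0.0393,-0.0938,0.000,0,0,0.462,-0.55],[0.0479,-0.1038,0.000,0,0,0.521,-0.55],[0.0573,-0.1133,0.000,0,0,0.580,-0.55]]
```

```bash
python3 -m handwheel '[[0.0010,-0.0102,0,0,0,0.052,-0.55],[0.0039,-0.0231,0,0,0,0.111,-0.55],[0.0077,-0.0358,0,0,0,0.169,-0.55],[0.0124,-0.0482,0,0,0,0.228,-0.55],[0.0179,-0.0603,0,0,0,0.286,-0.55],[0.0243,-0.0719,0,0,0,0.345,-0.55],[0.0314,-0.0831,0,0,0,0.404,-0.55],[0.0393,-0.0938,0,0,0,0.462,-0.55],[0.0479,-0.1038,0,0,0,0.521,-0.55],[0.0573,-0.1133,0,0,0,0.580,-0.55]]'
python3 -c "
from h import *
knobs();print(azi(),read_state()['joints'].round(2));arc(-32,-72)"
```

```text
clock: 44.42
position: [593.2, 31.5, 75.6]
ee_rot: [0.165, 0.986, 0.001, 0.002]
contact_force: [3.1, 2.2, 0.4]
gripper_width: 19.8
grasp_force: 1.4
knob? 838 [560.8  54.7  95.4] [276. 182.]
knob? 562 [589.6  18.8  99.2] [222. 245.]
knob? 598 [697.3 145.9  95.3] [499. 347.]
160.82457581278493 [ 0.32  0.48 -0.27 -0.   -0.82 -2.23]
[[0.0030,-0.0129,0.000,0,0,0.059,-0.55],[0.0074,-0.0254,0.000,0,0,0.118,-0.55],[0.0127,-0.0376,0.000,0,0,0.176,-0.55],[0.0188,-0.0494,0.000,0,0,0.235,-0.55],[0.0257,-0.0607,0.000,0,0,0.294,-0.55],[0.0334,-0.0715,0.000,0,0,0.352,-0.55],[0.0418,-0.0817,0.000,0,0,0.411,-0.55],[0.0509,-0.0914,0.000,0,0,0.470,-0.55],[0.0607,-0.1003,0.000,0,0,0.528,-0.55],[0.0711,-0.1086,0.000,0,0,0.587,-0.55]]
```

```bash
python3 -m handwheel '[[0.0030,-0.0129,0,0,0,0.059,-0.55],[0.0074,-0.0254,0,0,0,0.118,-0.55],[0.0127,-0.0376,0,0,0,0.176,-0.55],[0.0188,-0.0494,0,0,0,0.235,-0.55],[0.0257,-0.0607,0,0,0,0.294,-0.55],[0.0334,-0.0715,0,0,0,0.352,-0.55],[0.0418,-0.0817,0,0,0,0.411,-0.55],[0.0509,-0.0914,0,0,0,0.470,-0.55],[0.0607,-0.1003,0,0,0,0.528,-0.55],[0.0711,-0.1086,0,0,0,0.587,-0.55]]'
python3 -c "
from h import *
knobs();print(azi(),read_state()['joints'].round(2));arc(-72,-81,4)"
```

```text
clock: 45.72
position: [490.7, -48.3, 75.5]
ee_rot: [0.443, 0.897, 0.001, 0.002]
contact_force: [3.5, -0.3, -0.2]
gripper_width: 19.1
grasp_force: 1.4
knob? 855 [481.   -9.5  95.2] [285. 186.]
knob? 560 [479.5 -54.   99.1] [222. 246.]
127.28084393343165 [ 0.23  0.34 -0.52 -0.   -0.71 -2.72]
[[0.0022,-0.0067,0.000,0,0,0.034,-0.55],[0.0051,-0.0136,0.000,0,0,0.067,-0.55],[0.0083,-0.0203,0.000,0,0,0.100,-0.55],[0.0118,-0.0269,0.000,0,0,0.133,-0.55]]
```

```bash
python3 -m handwheel '[[0.0022,-0.0067,0,0,0,0.034,-0.55],[0.0051,-0.0136,0,0,0,0.06,-0.55],[0.0083,-0.0203,0,0,0,0.06,-0.55],[0.0118,-0.0269,0,0,0,0.06,-0.55],[0.0118,-0.0269,0,0,0,0.06,-0.55]]'
python3 -c "
from h import *
knobs();print(azi(),read_state()['joints'].round(2));arc(-81,-83,1)"
```

```text
clock: 46.4
position: [459.7, -55.0, 75.0]
ee_rot: [0.469, 0.883, 0.0, -0.001]
contact_force: [0.4, 0.2, 0.4]
gripper_width: 19.4
grasp_force: 0.2
knob? 872 [457.2 -15.5  95.4] [293. 192.]
knob? 574 [448.  -60.1  99.3] [222. 246.]
124.06363503243944 [ 0.23  0.3  -0.58 -0.   -0.68 -2.78]
[[0.0024,-0.0062,0.000,0,0,0.106,-0.55]]
```

```bash
python3 -m handwheel '[[0.0012,-0.0031,0,0,0,0,-0.55],[0.0024,-0.0062,0,0,0,0,-0.55],[0.0024,-0.0062,0,0,0,0,-0.55]]'
python3 -m handwheel '[[0.0008,-0.0018,0,0,0,0,-0.55],[0.0008,-0.0018,0,0,0,0,-0.55],[0.0008,-0.0018,0,0,0,0,-0.55]]'
python3 -m handwheel '[[0.0008,-0.0018,0,0,0,0,-0.55],[0.0008,-0.0018,0,0,0,0,-0.55],[0.0008,-0.0018,0,0,0,0,-0.55]]'
```

```text
clock: 46.82
position: [455.0, -56.0, 75.0]
ee_rot: [0.469, 0.883, 0.001, 0.001]
contact_force: [4.0, 1.8, -3.6]
gripper_width: 19.2
grasp_force: 2.0
clock: 47.2
position: [454.8, -55.9, 75.3]
ee_rot: [0.469, 0.883, 0.002, 0.002]
contact_force: [6.0, 2.5, -5.2]
gripper_width: 19.5
grasp_force: 3.3
clock: 47.58
position: [454.6, -55.8, 75.7]
ee_rot: [0.468, 0.884, 0.004, 0.004]
contact_force: [8.0, 4.0, -6.1]
gripper_width: 19.4
grasp_force: 4.6
```

```bash
python3 -m handwheel '[[0.0008,-0.0018,0,0,0,0,-0.55],[0.0008,-0.0018,0,0,0,0,-0.55],[0.0008,-0.0018,0,0,0,0,-0.55]]'
python3 -m handwheel '[[-0.0025,0.0055,0,0,0,0,-0.4],[-0.0025,0.0055,0,0,0,0,-0.4],[-0.0025,0.0055,0,0,0,0,-0.4],[-0.0025,0.0055,-0.05,0,0,0,-0.4],[-0.0025,0.0055,-0.11,0,0,0,-0.4],[-0.0025,0.0055,-0.17,0,0,0,-0.4],[0.04,0.0055,-0.2,0,0,0,-0.4],[0.04,0.0055,-0.2,0,0,0,-0.4]]'
python3 - <<'E'
from h import *
knobs('w9.png');s=read_state();print(azi())
E
```

```text
clock: 47.95
position: [454.4, -55.7, 76.0]
ee_rot: [0.468, 0.884, 0.005, 0.005]
contact_force: [11.5, 4.3, -7.6]
gripper_width: 19.4
grasp_force: 5.9
clock: 48.95
position: [430.4, -20.4, 277.8]
ee_rot: [0.468, 0.884, 0.003, 0.002]
contact_force: [-0.4, -0.2, -0.4]
gripper_width: 25.6
grasp_force: 0.0
knob? 154 [438.1  87.3  96.1] [311.  97.]
knob? 128 [453.1 -16.4  95.3] [268. 179.]
knob? 131 [701.3 143.3  94.8] [507. 182.]
knob? 130 [458.4 -56.1  95.2] [254. 207.]
knob? 812 [830.6 -16.5  98.8] [483. 319.]
knob? 43 [ 675.6 -152.3   99.1] [341. 341.]
124.16729796239449
```

View pics/w9.png

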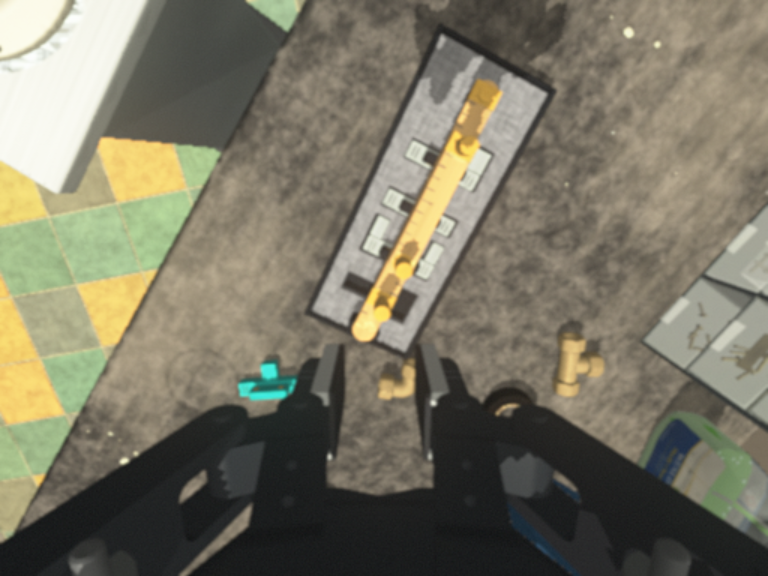

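The rule lies folded along the middle of the case and on the saddle, running from px (488,92) to (365,328). All three knobs are in line, and the steel gauge ends show flush on both sides. Handing in.

```bash
python3 -c "
from h import *
im,d,p=cloudnow()
for n,(x,y) in dict(square=(441,71.5),tee=(447.8,25.2),gap=(454.2,-21.4)).items():
    a=.1295;lx=(p[...,0]-x)*np.cos(a)+(p[...,1]-y)*np.sin(a);ly=-(p[...,0]-x)*np.sin(a)+(p[...,1]-y)*np.cos(a)
    for b in((-33,-26),(26,33)):
        m=(d>0)&(lx>b[0])&(lx<b[1])&(abs(ly)<6);print(n,np.median(p[m][:,2]).round(1))
print(job_done())"
```

```text
square 22.9
square 23.1
tee 23.2
tee 363.6
gap 23.3
gap 23.0
the job is handed in; nothing more can be done
None
```

I pressed the square, tee and gap gauges flush in their pockets (the key gauge was not there), folded the rule in the order asked with each leaf pushed to its stop, and handed the job in at about 49 s; in the last check one end of the tee gave no valid height reading, but it was flush before the rule was swung over.

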